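# Make up a strut-fitting kit on the site cart

## Robot

A 7-joint arm with a two-finger parallel gripper is mounted at the origin on the work surface. World frame = base frame: x ahead of the robot, y to its left, z up, the work surface at z = 0. Lengths are in m, angles in rad, forces in N, time in s.
With the tool pointing down it reaches from about 0.425 to 0.875 m from the base axis. Payload 4.7 kg.
Tool frame: the origin (TCP) lies where the fingers leave the gripper's body, on its centre line; the fingertips stand 70 mm ahead of it and the grasp point (between the pads) lies 51 mm ahead of it; z points along the fingers, y is the line along which they close (so a half turn about z gives the same grasp; the last joint's range is limited). The gripper opens to 87 mm and grips with 3 to 60 N. Pads are 19 mm wide; open, the fingers measure 117 mm over their backs; the gripper's body (75 mm by 190 mm) begins 51 mm behind the grasp point.
Start: joints at [-1.277, 0.321, -0.07, 1.45, 0.023, 1.371, -0.057], TCP at [0.18, 0.625, 0.292] pointing down, gripper open.
Joint ranges: [-2.86, 2.86], [-0.3, 2.09], [-1.38, 1.24], [0.06, 2.45], [-1.56, 4.7], [0.09, 2.05], [-2.69, 2.69]. Speed limits (rad/s): [2.57, 2.57, 3.14, 3.14, 3.14, 3.14, 3.14].

## Interface

Orientations are given as a rotation vector (axis times angle).
In Python, from bench import ctrl gives the robot as it stands.
- The arm moves only by the tool play_rows, never from a script. Its argument "increments" is a list that holds one entry, the list of rows, each a list of 7 numbers: the shift along the tool's x, y, z as a fraction of full scale, then the turn, a rotation vector about the tool's x, y, z as a fraction of full scale, then the gripper command: -1 is shut, 1 is fully open, values between are in proportion. A call has 1 to 8 rows; each row is the pose to reach, as a shift and turn from the pose commanded when the call began, along the tool's axes at that moment; what a row does not reach only later rows make up. Full scale, the value 1, is 0.1 m for a shift and 90 degrees for a turn. A row lasts 1/10 s, in which the tool goes at most 50 mm and 8.59 degrees, less where a joint would pass 70% of its speed; a pose out of reach is approached as far as the arm can. A call with a number of a shift or a turn outside -1 to 1 is refused whole. A call with a gripper value outside its range is refused whole. The fingers move at their own pace and stop on an object; "squeeze" is the grip in N (left out, the last holds). Time passes only in rows, so rows that repeat a pose let the fingers close. It gives the time, the measured TCP pose, the force, the opening and the grip force at its end, in the units of the state.
- ctrl.get_state(): the state, without advancing time (a new reading comes with each control period).
- ctrl.get_image(name): name is "scene" or "top" or "wrist"; returns the picture (384x512x3 uint8, red, green, blue); there is no depth.
- ctrl.get_calibration(name): a dict with "vertical_fov" (degrees; the focal length in pixels is half the picture's height over the tangent of half this angle, whatever the lens; pixels are square), "cx", "cy" (the principal point, pixels), "R" (3x3) and "t" (3): a world point X has camera coordinates R X + t; the wrist camera has in their place "T_tool_cam" (4x4, takes a point from camera to tool coordinates, whose origin is the TCP and whose axes are the flange's). Camera axes: x right, y down, z forward; pixel columns grow to the right and rows downward; lengths in m; the calibration is good to about 2 mm. A picture is of the moment at which its call begins: read the wrist's pose just before it. get_calibration takes no time and is no camera call.
- ctrl.close_job(): hands the job in; it is judged then, once.
The state is a dict: "time": time; "joint_positions": joint angles; "qd": joint speeds; "joint_torque": joint torques, N m; "position": TCP position; "tool_rot": TCP orientation; "ft_force": force on the tool from outside, world axes, zero at the start; "torque": the same for the moment, N m; "grip_width": opening from 0.0 (shut) to 1.0 (fully open); "grip_force": force on a finger pad.
Only numpy, scipy, OpenCV 4.12 (cv2) and the standard library are available. Lean on these libraries where they do the work, as an engineer would, in place of code of your own. Each camera call takes 0.05 s, during which the arm holds its last target. There are 200 camera calls.

## Task

Make up the strut-fitting kit: turn and nest the T-plate, the two L-plates and the two square plates so that all five lie flat on the floor of the tray's larger bay, none on top of another or on the battens. Stack all the straight two-hole plates that are there flat in one square pile, edges flush, in the tray's smaller bay. Leave the tape measure, the roll of tape and the yellow carton where they stand.

Things in the scene. Friction and masses are not known exactly. Their poses are not given: they have to be found in the camera images.
- tray: fixed plywood kit tray, 335 x 173 mm, floor 9 mm thick with its top 9 mm above the cart top; wooden battens 14 mm wide stand 8 mm above that floor all round and as a divider between its two bays. Origin: centre of its underside; x along its length towards the larger bay, y across, z up.
- kit_bay (a point): centre of the floor of the larger bay (top face of the floor), axes as the tray's. Inside it measures 193 mm along x by 145 mm along y: room for 4 x 3 places of 48 mm, all of which the five kit plates fill.
- pile_bay (a point): centre of the floor of the smaller bay (top face of the floor), axes as the tray's. Inside it measures 100 mm along x by 145 mm along y.
- tee: T-shaped four-hole strut plate, plain zinc-grey steel, 8 mm thick, bar 41 mm wide with 14 mm round holes every 48 mm; about 0.48 kg. Bar 137 mm long, 89 mm over bar and stem. Origin: underside, on the axis of the bar's middle hole; the other holes lie at (-48, 0), (+48, 0) and (0, +48) mm (the stem), and the plate reaches 20.5 mm beyond each hole centre; z up.
- ell1: L-shaped three-hole strut corner plate, plain zinc-grey steel, 8 mm thick, bar 41 mm wide with 14 mm round holes every 48 mm; about 0.35 kg. Both outer sides measure 89 mm. Origin: underside, on the axis of the corner hole; the other two holes lie at (+48, 0) and (0, +48) mm, and the plate reaches 20.5 mm beyond each hole centre; z up.
- ell2: L-shaped three-hole strut corner plate, plain zinc-grey steel, 8 mm thick, bar 41 mm wide with 14 mm round holes every 48 mm; about 0.35 kg. Both outer sides measure 89 mm. Origin: underside, on the axis of the corner hole; the other two holes lie at (+48, 0) and (0, +48) mm, and the plate reaches 20.5 mm beyond each hole centre; z up.
- square1: square strut plate of plain zinc-grey steel with one 14 mm round hole, 41 x 41 x 8 mm, about 0.1 kg. Origin: centre of its underside; x and y along its sides, z up.
- square2: square strut plate of plain zinc-grey steel with one 14 mm round hole, 41 x 41 x 8 mm, about 0.1 kg. Origin: centre of its underside; x and y along its sides, z up.
- strap1: straight two-hole strut plate, plain zinc-grey steel, 8 mm thick, bar 41 mm wide with 14 mm round holes every 48 mm; 89 x 41 x 8 mm, about 0.23 kg. Origin: centre of its underside; x along its length, z up. May be absent (two to four are there).
- strap2: straight two-hole strut plate, plain zinc-grey steel, 8 mm thick, bar 41 mm wide with 14 mm round holes every 48 mm; 89 x 41 x 8 mm, about 0.23 kg. Origin: centre of its underside; x along its length, z up. May be absent (two to four are there).
- strap3: straight two-hole strut plate, plain zinc-grey steel, 8 mm thick, bar 41 mm wide with 14 mm round holes every 48 mm; 89 x 41 x 8 mm, about 0.23 kg. Origin: centre of its underside; x along its length, z up. May be absent (two to four are there).
- strap4: straight two-hole strut plate, plain zinc-grey steel, 8 mm thick, bar 41 mm wide with 14 mm round holes every 48 mm; 89 x 41 x 8 mm, about 0.23 kg. Origin: centre of its underside; x along its length, z up. May be absent (two to four are there).
- tape_measure: bystander: yellow and black tape measure, 85 x 62 x 36 mm, lying flat near the tray's far end. Origin: underside.
- tape_roll: bystander: roll of red tape, 90 mm across, 48 mm high, lying flat. Origin: centre of its underside.
- carton: bystander: yellow carton, 70 x 100 x 50 mm. Origin: centre of its underside.
There are look-alikes about, which are no part of the job. What is shaped like the strap2 but orange or turquoise is not meant.

How it is judged:
By the outcome, as a careful person would: the job done as asked, in the order asked, and still so for the second after the job is handed in, with the robot touching nothing.
Of strap1, strap2, strap3, strap4 only 2 to 4 are there at a start; the rules pass over those that are not, and their reading is None.
At some moment in a run one of strap1, strap2, strap3, strap4, square1, square2 may be knocked a few centimetres aside while the robot is not near it.
It also fails if it takes over 210 s, if anything falls off the work surface, if the arm or the gripper's body presses on something with over 40 N, if the wrist force passes 120 N, or if a joint passes its speed limit or range.

## Working session

There is one attempt and no reset: what is moved stays moved. The work goes in short steps, Python scripts to look and compute and a tool call to move; the robot and the scene stay as the last step left them, time stands still between calls to the robot, and variables do not carry over. Pictures are saved under pics/ and viewed, at most 14 in all, crops included, and the job is handed in when it is done.

Besides the shell and the picture viewer there is one more tool, called after "Request:" as name(argument=value, ...) on one line, values as JSON. play_rows: Moves the arm, as the interface text tells. Shift numbers are shares of 0.1 m and turn numbers shares of 90 degrees, none past 1 either way. Its arguments: {"type":"object","properties":{"increments":{"type":"array"},"squeeze":{"type":"number"}},"required":["increments"]}

```bash
ls; mkdir -p pics
python3 - <<'E'
from bench import ctrl
import cv2,numpy as np
for n in ["top","scene"]:
    im=ctrl.get_image(n); cv2.imwrite(f"pics/{n}0_raw.png",im[:,:,::-1]); cv2.imwrite(f"pics/{n}0.png",cv2.resize(im[:,:,::-1],(800,600),interpolation=cv2.INTER_CUBIC))
    print(n,ctrl.get_calibration(n))
print(ctrl.get_calibration("wrist")); print(ctrl.get_state())
E
```

```text
pics
top {'vertical_fov': 54.200676731404755, 'cx': 256.7635090062802, 'cy': 188.655848152495, 'R': array([[ 0.0110613 , -0.99992409, -0.00542806],
       [-0.97715257, -0.00965683, -0.21231958],
       [ 0.21225105,  0.00765258, -0.97718521]]), 't': array([-0.04914037,  0.54468816,  0.96486608])}
scene {'vertical_fov': 57.15515921218885, 'cx': 258.15479435968643, 'cy': 194.56669524693194, 'R': array([[-0.63410066,  0.7730207 ,  0.01885059],
       [ 0.39449885,  0.34437791, -0.85192401],
       [-0.66504662, -0.53276904, -0.52332603]]), 't': array([ 0.36819462, -0.14940718,  1.45957306])}
{'vertical_fov': 66.29778455508439, 'cx': 260.4483616386803, 'cy': 192.37440619486688, 'T_tool_cam': array([[ 3.33444239e-04, -9.53055337e-01, -3.02795993e-01,
         8.27831701e-02],
       [ 9.99999937e-01,  2.81300776e-04,  2.15818616e-04,
        -6.01412698e-04],
       [-1.20510336e-04, -3.02796046e-01,  9.53055371e-01,
        -9.25425745e-02],
       [ 0.00000000e+00,  0.00000000e+00,  0.00000000e+00,
         1.00000000e+00]])}
{'time': 0.1, 'joint_positions': array([-1.27691676,  0.32175884, -0.0700719 ,  1.45151512,  0.02259847,
        1.37079725, -0.05690632]), 'qd': array([ 0.00069907, -0.00134884,  0.0001458 , -0.00370639,  0.00063347,
       -0.00082556,  0.00051451]), 'joint_torque': array([-1.19648107e-04, -4.92570305e+01, -4.05571070e-01, -3.13404608e+01,
       -6.39715721e-02,  3.94036411e-02,  6.84637507e-05]), 'position': array([0.17944113, 0.6243662 , 0.29128322]), 'tool_rot': array([-4.38011899e-01, -3.11076285e+00,  2.64820502e-03]), 'ft_force': array([-0.32547888, -0.8177852 , -0.3676641 ]), 'torque': array([-0.02326226,  0.10116971, -0.03189373]), 'grip_force': 0.0, 'grip_width': 1.002699589332327}
```

View pics/top0.png

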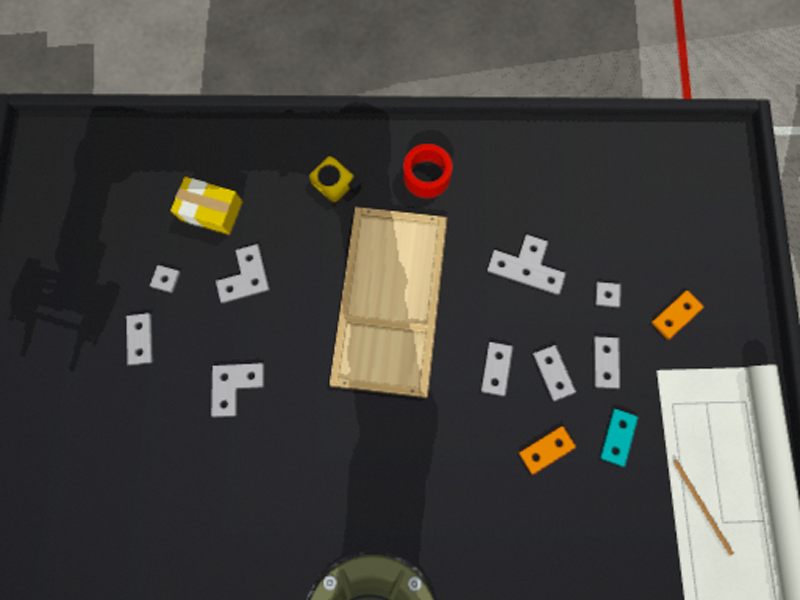

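View pics/scene0.png

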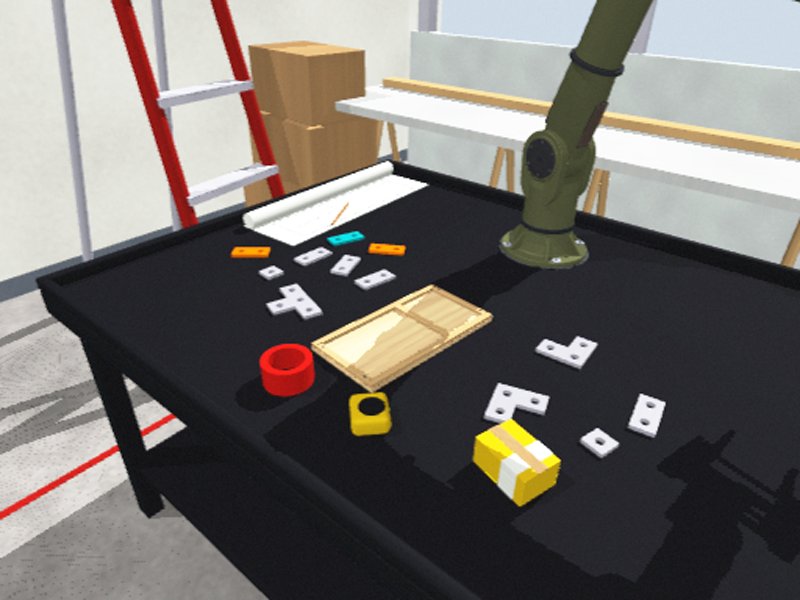

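Grey candidates in the 800x600 top view:
- **Straps:** (139,338), (497,368), (553,372) and (606,362).
- **Squares:** (165,278) and (608,294).
- **Ells:** (243,275) and (237,388).
- **Tee:** (527,265).

The look-alikes are orange at (678,314) and (547,450), and turquoise at (619,437), so I'm leaving those out. Next I'll measure poses by fitting outlines.

```bash
cat > h.py <<'E'
from bench import ctrl
import cv2,numpy as np
from scipy.optimize import least_squares
from scipy.spatial.transform import Rotation as Rn
a=.0205;p=.048
POLY={'square':[(-a,-a),(a,-a),(a,a),(-a,a)],
'strap':[(-a-p/2,-a),(a+p/2,-a),(a+p/2,a),(-a-p/2,a)],
'ell':[(-a,-a),(p+a,-a),(p+a,a),(a,a),(a,p+a),(-a,p+a)],
'tee':[(-p-a,-a),(p+a,-a),(p+a,a),(a,a),(a,p+a),(-a,p+a),(-a,a),(-p-a,a)]}
POLY={k:np.array(v) for k,v in POLY.items()}
AREA={k:cv2.contourArea(v.astype(np.float32)) for k,v in POLY.items()}
def cam(name):
    c=ctrl.get_calibration(name); s=ctrl.get_state(); im=ctrl.get_image(name)
    f=192/np.tan(np.radians(c['vertical_fov'])/2)
    if name=='wrist':
        T=np.eye(4);T[:3,:3]=Rn.from_rotvec(s['tool_rot']).as_matrix();T[:3,3]=s['position']
        W=np.linalg.inv(T@c['T_tool_cam']);R,t=W[:3,:3],W[:3,3]
    else:R,t=c['R'],c['t']
    return im,(f,c['cx'],c['cy'],R,t)
def unproj(C,uv,z):
    f,cx,cy,R,t=C; uv=np.atleast_2d(uv).astype(float)
    d=np.c_[(uv[:,0]-cx)/f,(uv[:,1]-cy)/f,np.ones(len(uv))]@R
    o=-R.T@t; return (o+d*((z-o[2])/d[:,2])[:,None])[:,:2]
def proj(C,X):
    f,cx,cy,R,t=C; q=np.atleast_2d(X)@R.T+t
    return np.c_[f*q[:,0]/q[:,2]+cx,f*q[:,1]/q[:,2]+cy]
def segd(P,V):
    A=V;B=np.roll(V,-1,0);d=B-A
    u=np.clip(((P[:,None]-A)*d).sum(2)/(d**2).sum(1),0,1)
    return np.linalg.norm(P[:,None]-(A+u[:,:,None]*d),axis=2).min(1)
def fit(P,kind):
    V=POLY[kind];m=P.mean(0);best=None
    for th in np.arange(0,2*np.pi,np.pi/4):
        def r(q):
            c,s=np.cos(q[2]),np.sin(q[2]);return segd((P-q[:2])@np.array([[c,-s],[s,c]]),V)
        c,s=np.cos(th),np.sin(th);g=m-np.array([[c,-s],[s,c]])@V.mean(0)
        o=least_squares(r,[*g,th],x_scale=[.01,.01,.1])
        if best is None or o.cost<best.cost:best=o
    x=best.x;return x[0],x[1],(np.degrees(x[2])+180)%360-180,1e3*np.sqrt(2*best.cost/len(P))
def plates(name,z=.008,save=None,thr=100):
    im,C=cam(name);hsv=cv2.cvtColor(im,cv2.COLOR_RGB2HSV)
    m=((hsv[...,1]<45)&(hsv[...,2]>thr)).astype(np.uint8)
    out=[]
    for c in cv2.findContours(m,cv2.RETR_EXTERNAL,cv2.CHAIN_APPROX_NONE)[0]:
        c=c[:,0]
        if len(c)<30 or c.min()<2 or c[:,0].max()>509 or c[:,1].max()>381: continue
        P=unproj(C,c,z);A=cv2.contourArea(P.astype(np.float32))
        k=min(AREA,key=lambda k:abs(AREA[k]-A))
        if abs(A/AREA[k]-1)>.25: continue
        q=fit(P,k)
        if q[3]<2.5: out.append((k,*np.round(q[:2],4),round(q[2],1),round(q[3],2),c.mean(0).round()))
    if save:cv2.imwrite(save,cv2.resize(im[:,:,::-1],(800,600),interpolation=cv2.INTER_CUBIC))
    return im,C,sorted(out,key=lambda o:o[0])
E
python3 - <<'E'
from h import *
im,C,o=plates('top')
for q in o:print(*q)
# tray corners (800x600 px), batten top z=.017
t=np.array([(356,208),(447,215),(429,397),(330,388)])*.64
P=unproj(C,t,.017);print(P.round(4)); print(np.linalg.norm(P-np.roll(P,-1,0),axis=1))
print(unproj(C,np.array([(330,178),(428,170),(206,205)])*.64,.03))
E
```

```text
ell 0.4048 0.2717 -177.3 0.99 [149. 247.]
ell 0.5793 0.2286 16.7 0.84 [155. 176.]
square 0.5617 -0.4211 -94.5 0.85 [389. 188.]
square 0.5836 0.3961 -15.5 0.96 [105. 178.]
strap 0.4182 -0.3162 -158.5 0.75 [354. 238.]
strap 0.4244 -0.2144 -10.3 0.91 [318. 236.]
strap 0.4378 -0.411 -2.1 0.97 [388. 232.]
strap 0.4712 0.4319 7.3 0.88 [ 88. 217.]
tee 0.6029 -0.273 -108.4 0.8 [338. 169.]
[[ 0.7201  0.0436]
 [ 0.7078 -0.1272]
 [ 0.3715 -0.0938]
 [ 0.3852  0.0802]]
[0.17125807 0.33797894 0.17454782 0.33691904]
[[ 0.77434702  0.09292748]
 [ 0.79204672 -0.09098421]
 [ 0.71863133  0.32177293]]
```

```bash
cat >> h.py <<'E'
TC=np.array([.546,-.0243]);TY=-5.9
def down(psi):
    y=np.array([np.cos(np.radians(psi)),np.sin(np.radians(psi)),0]);z=np.array([0,0,-1.])
    return np.c_[np.cross(y,z),y,z]
def loc(q,v):
    t=np.radians(q[2]);c,s=np.cos(t),np.sin(t);return np.array(q[:2])+np.array([[c,-s],[s,c]])@np.array(v)
def plan(wps):
    """wps: (x,y,z,psi,grip,extra rows); prints calls: row | repeats"""
    s=ctrl.get_state();p=np.array(s['position']);R=Rn.from_rotvec(s['tool_rot'])
    for x,y,z,psi,g,ex in wps:
        A,B=[Rn.from_matrix(down(psi+k)) for k in(0,180)]
        T=min((A,B),key=lambda r:(R.inv()*r).magnitude())
        tot=np.array([x,y,z])-p;rel=(R.inv()*T).as_rotvec();ang=np.degrees(np.linalg.norm(rel))
        n=max(1,int(np.ceil(max(np.abs(tot).max()/.099,np.linalg.norm(tot)/.135,ang/60))))
        p0,R0=p.copy(),R
        for i in range(1,n+1):
            pt=p0+tot*i/n;Rt=R0*Rn.from_rotvec(rel*i/n)
            d=R.inv().apply(pt-p)/.1
            while np.abs(d).max()>1: d*=.99
            w=np.round((R.inv()*Rt).as_rotvec()/(np.pi/2),3);d=np.round(d,3)
            k=int(np.ceil(max(np.linalg.norm(tot)/n/.05,ang/n/8.5)))+(1+ex if i==n else 0)
            print([*map(float,d),*map(float,w),g],'x',k)
            p=p+R.apply(d*.1);R=R*Rn.from_rotvec(w*np.pi/2)
E
python3 - <<'E'
from h import *
g=loc((.4048,.2717,-177.3),(.033,0));print(g)
plan([(*g,.2,92.7,1,2)])
E
```

```text
[0.37183663 0.27014549]
[-0.707, -0.718, 0.23, -0.0, -0.0, -0.052, 1] x 3
[-0.646, -0.773, 0.229, -0.0, -0.0, -0.052, 1] x 3
[-0.58, -0.824, 0.23, -0.001, -0.0, -0.052, 1] x 3
[-0.511, -0.868, 0.228, 0.0, -0.0, -0.052, 1] x 6
```

Request:
play_rows(increments=[[[-0.707,-0.718,0.23,0,0,-0.052,1],[-0.707,-0.718,0.23,0,0,-0.052,1],[-0.707,-0.718,0.23,0,0,-0.052,1]]])

```text
time: 0.45
position: [0.2325, 0.5294, 0.2666]
tool_rot: [0.324, 3.123, -0.012]
ft_force: [-0.2, 0.4, 1.0]
grip_width: 1.002
grip_force: 0.0
```

Request:
play_rows(increments=[[[-0.646,-0.773,0.229,0,0,-0.052,1],[-0.646,-0.773,0.229,0,0,-0.052,1],[-0.646,-0.773,0.229,0,0,-0.052,1]]])

```text
time: 0.75
position: [0.2797, 0.4413, 0.2446]
tool_rot: [0.197, 3.135, -0.009]
ft_force: [0.2, 0.8, 0.2]
grip_width: 0.998
grip_force: 0.0
```

Request:
play_rows(increments=[[[-0.58,-0.824,0.23,0,0,-0.052,1],[-0.58,-0.824,0.23,0,0,-0.052,1],[-0.58,-0.824,0.23,0,0,-0.052,1]]])

```text
time: 1.05
position: [0.3268, 0.3533, 0.222]
tool_rot: [-0.068, -3.141, 0.007]
ft_force: [1.2, -0.7, 0.1]
grip_width: 0.999
grip_force: 0.0
```

Request:
play_rows(increments=[[[-0.511,-0.868,0.228,0,0,-0.052,1],[-0.511,-0.868,0.228,0,0,-0.052,1],[-0.511,-0.868,0.228,0,0,-0.052,1],[-0.511,-0.868,0.228,0,0,-0.052,1],[-0.511,-0.868,0.228,0,0,-0.052,1]]])

```text
time: 1.55
position: [0.3714, 0.2722, 0.201]
tool_rot: [-0.076, 3.14, 0.002]
ft_force: [-0.5, 0.7, 0.2]
grip_width: 1.001
grip_force: 0.0
```

Run:
```python
from h import *
im,C,o=plates('wrist',save='pics/w1.png')
for q in o:print(*q)
im2,C2,o=plates('top')
for q in o:print(*q)
s=ctrl.get_state();print(s['time'],s['position'],s['tool_rot'],s['joint_positions'].round(2))
```

```text
ell 0.4051 0.2713 -176.7 0.74 [242. 198.]
ell 0.5788 0.2285 16.8 1.18 [155. 176.]
square 0.4075 0.2207 2.6 1.86 [161. 240.]
square 0.5617 -0.4211 -94.5 0.85 [389. 188.]
square 0.5836 0.3961 -15.5 0.96 [105. 178.]
strap 0.418 -0.3162 21.4 0.8 [354. 238.]
strap 0.4244 -0.2144 -10.3 0.9 [318. 236.]
strap 0.4379 -0.411 -2.0 0.99 [388. 231.]
tee 0.6029 -0.2729 -108.4 0.83 [338. 169.]
1.65 [0.37124808 0.2723697  0.20092401] [-7.78990564e-02  3.14023436e+00  1.09071862e-03] [-0.86 -0.02  0.17  2.03  0.    1.13  0.93]
```

View pics/w1.png

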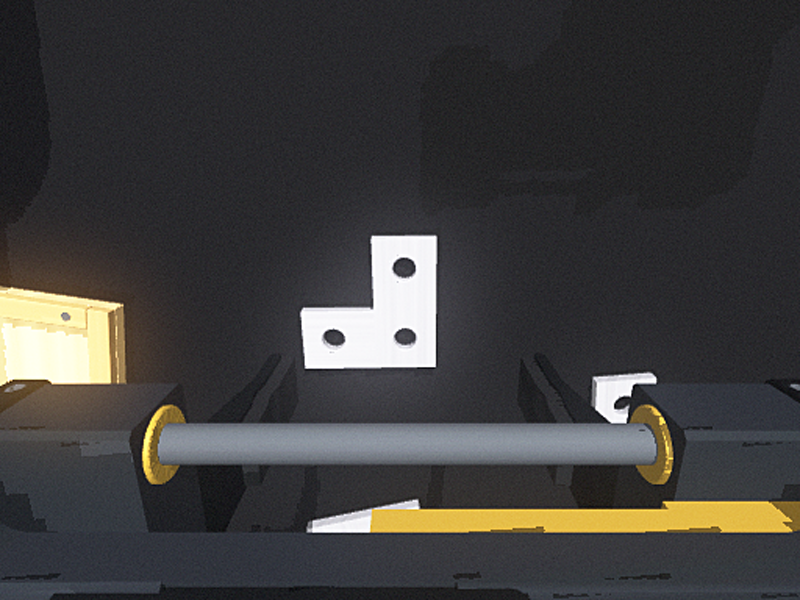

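The wrist view shows ell A whole, with its corner hole at (404,337) and arms up and left. The top and wrist fits agree within 1 mm. I'll grasp the arm that lies along its local x.

```bash
cat >> h.py <<'E'
def dst(v,yaw,g):  # kit-bay coords of plate origin, yaw rel tray, grip point in plate
    o=loc((*TC,TY),(.057+v[0],v[1]));return loc((*o,TY+yaw),g)
E
python3 - <<'E'
from h import *
g=loc((.4051,.2713,-176.9),(.036,0));print(g)
d=dst((.072,.048),180,(.036,0));print(d)
plan([(*g,.0745,93.1,1,2),(*g,.0745,93.1,-1,5),(*g,.15,93.1,-1,1),(*d,.2,TY+270,-1,3)])
E
```

```text
[0.36915268 0.26935316]
[0.6434414  0.01388603]
[0.011, -0.015, 0.632, 0.0, 0.0, -0.001, 1] x 2
[0.012, -0.015, 0.632, 0.0, 0.0, -0.002, 1] x 5
[-0.0, 0.0, 0.0, 0.0, 0.0, 0.0, -1] x 7
[-0.0, 0.001, -0.755, 0.0, 0.0, 0.0, -1] x 4
[-0.867, -0.9, -0.167, 0.0, 0.0, 0.033, -1] x 3
[-0.912, -0.854, -0.167, 0.0, 0.0, 0.034, -1] x 3
[-0.957, -0.804, -0.167, 0.0, 0.0, 0.033, -1] x 7
```

Request:
play_rows(increments=[[[0.011,-0.015,0.632,0,0,-0.001,1],[0.011,-0.015,0.632,0,0,-0.001,1]]])

```text
time: 1.85
position: [0.3683, 0.2687, 0.1343]
tool_rot: [0.08, -3.136, 0.006]
ft_force: [-1.0, -0.5, -0.8]
grip_width: 1.0
grip_force: 0.0
```

Request:
play_rows(increments=[[[0.012,-0.015,0.4,0,0,-0.002,1],[0.012,-0.015,0.632,0,0,-0.002,1],[0.012,-0.015,0.632,0,0,-0.002,1],[0.012,-0.015,0.632,0,0,-0.002,1],[0.012,-0.015,0.632,0,0,-0.002,1]]])

```text
time: 2.35
position: [0.3702, 0.2684, 0.0756]
tool_rot: [-0.082, 3.139, 0.002]
ft_force: [0.5, 0.0, 0.7]
grip_width: 0.999
grip_force: 0.0
```

Request:
play_rows(increments=[[[0,0,0,0,0,0,-1],[0,0,0,0,0,0,-1],[0,0,0,0,0,0,-1],[0,0,0,0,0,0,-1],[0,0,0,0,0,0,-1],[0,0,0,0,0,0,-1],[0,0,0,0,0,0,-1]]], squeeze=50)

```text
time: 3.05
position: [0.3697, 0.2679, 0.0742]
tool_rot: [-0.082, 3.14, 0.001]
ft_force: [-0.5, 1.4, -0.8]
grip_width: 0.46
grip_force: 50.0
```

Request:
play_rows(increments=[[[0,0,-0.3,0,0,0,-1],[0,0,-0.755,0,0,0,-1],[0,0,-0.755,0,0,0,-1],[0,0,-0.755,0,0,0,-1]]])

```text
time: 3.45
position: [0.3698, 0.2676, 0.15]
tool_rot: [-0.081, 3.14, 0.002]
ft_force: [-0.1, -0.9, -3.8]
grip_width: 0.452
grip_force: 50.0
```

Request:
play_rows(increments=[[[-0.867,-0.9,-0.167,0,0,0.033,-1],[-0.867,-0.9,-0.167,0,0,0.033,-1],[-0.867,-0.9,-0.167,0,0,0.033,-1]]])

```text
time: 3.75
position: [0.4626, 0.1779, 0.165]
tool_rot: [-0.006, -3.141, 0.005]
ft_force: [-0.3, -0.4, -3.0]
grip_width: 0.458
grip_force: 50.0
```

Request:
play_rows(increments=[[[-0.912,-0.854,-0.167,0,0,0.034,-1],[-0.912,-0.854,-0.167,0,0,0.034,-1],[-0.912,-0.854,-0.167,0,0,0.034,-1]]])

```text
time: 4.05
position: [0.5536, 0.092, 0.1814]
tool_rot: [-0.091, -3.139, 0.006]
ft_force: [-0.2, 0.2, -2.6]
grip_width: 0.455
grip_force: 50.0
```

Request:
play_rows(increments=[[[-0.957,-0.804,-0.167,0,0,0.033,-1],[-0.957,-0.804,-0.167,0,0,0.033,-1],[-0.957,-0.804,-0.167,0,0,0.033,-1],[-0.957,-0.804,-0.167,0,0,0.033,-1],[-0.957,-0.804,-0.167,0,0,0.033,-1],[-0.957,-0.804,-0.167,0,0,0.033,-1]]])

```text
time: 4.65
position: [0.6418, 0.0129, 0.1977]
tool_rot: [-0.163, -3.133, -0.001]
ft_force: [0.9, -0.0, -3.4]
grip_width: 0.455
grip_force: 50.0
```

Run:
```python
from h import *
im,C=cam('wrist')
# overlay predicted tray inner edges at floor/batten top z=.017
b=im[:,:,::-1].copy()
def rect(x0,x1,y0,y1,z,col):
    P=np.array([[*loc((*TC,TY),v),z] for v in[(x0,y0),(x1,y0),(x1,y1),(x0,y1)]])
    cv2.polylines(b,[np.round(proj(C,P)).astype(int)],True,col,1)
rect(-.0395,.1535,-.0725,.0725,.017,(0,0,255));rect(-.1535,-.0535,-.0725,.0725,.017,(0,255,0));rect(-.1675,.1675,-.0865,.0865,.017,(255,0,0))
cv2.imwrite('pics/w2.png',cv2.resize(b,(800,600),interpolation=cv2.INTER_CUBIC));cv2.imwrite('pics/w2raw.png',im[:,:,::-1])
np.save('w2C.npy',np.array([*C[:3],*C[3].ravel(),*C[4]]))
s=ctrl.get_state();print(s['time'],s['position'],s['tool_rot'])
```

```text
4.7 [0.64202561 0.0130555  0.19821289] [-1.62001634e-01 -3.13431379e+00 -1.12210201e-03]
```

View pics/w2.png

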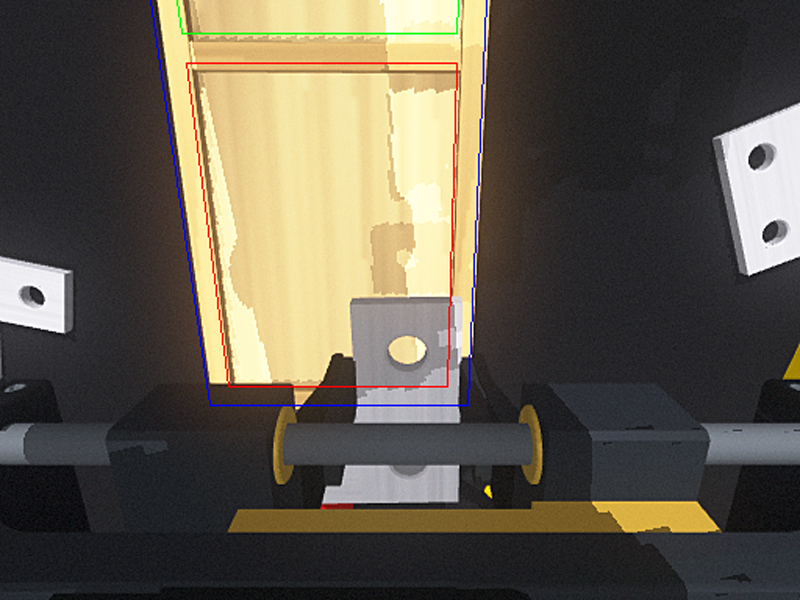

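The held ell is level, with its hole at (407,350). The tray outline matches sideways, but the divider, at rows 40–70, looks about 6 px lower than predicted. I'll measure it from the intensity profile.

Run:
```python
from h import *
im=cv2.imread('pics/w2raw.png').astype(int);q=np.load('w2C.npy');C=(*q[:3],q[3:12].reshape(3,3),q[12:])
for u in(160,200):
    print(u,[(r,im[r,u-2:u+3].mean(0).astype(int).sum()) for r in range(14,56)])
u0=loc((*TC,TY),(0,0))
def tr(uv,z):
    P=unproj(C,uv,z)-TC;t=np.radians(TY);return (P@np.array([[np.cos(t),-np.sin(t)],[np.sin(t),np.cos(t)]])).round(4)
print(tr([(160,24),(160,25),(160,26),(160,44),(160,45),(160,46)],.017))
for r in(80,120,160,200):
    g=im[r].sum(1);d=np.abs(np.diff(g));ii=np.argsort(-d[95:320])[:8]+95;ii.sort();print(r,[(int(i),int(g[i+1]-g[i]),tr([(i+.5,r)],.017)[0].tolist()) for i in ii])
```

```text
160 [(14, np.int64(592)), (15, np.int64(597)), (16, np.int64(592)), (17, np.int64(588)), (18, np.int64(595)), (19, np.int64(596)), (20, np.int64(593)), (21, np.int64(599)), (22, np.int64(599)), (23, np.int64(530)), (24, np.int64(507)), (25, np.int64(484)), (26, np.int64(433)), (27, np.int64(552)), (28, np.int64(548)), (29, np.int64(535)), (30, np.int64(533)), (31, np.int64(521)), (32, np.int64(509)), (33, np.int64(516)), (34, np.int64(512)), (35, np.int64(508)), (36, np.int64(509)), (37, np.int64(521)), (38, np.int64(529)), (39, np.int64(548)), (40, np.int64(548)), (41, np.int64(539)), (42, np.int64(528)), (43, np.int64(544)), (44, np.int64(491)), (45, np.int64(318)), (46, np.int64(506)), (47, np.int64(618)), (48, np.int64(601)), (49, np.int64(596)), (50, np.int64(590)), (51, np.int64(594)), (52, np.int64(596)), (53, np.int64(595)), (54, np.int64(594)), (55, np.int64(602))]
200 [(14, np.int64(620)), (15, np.int64(617)), (16, np.int64(617)), (17, np.int64(620)), (18, np.int64(619)), (19, np.int64(618)), (20, np.int64(621)), (21, np.int64(622)), (22, np.int64(622)), (23, np.int64(628))
[... 1090 characters left out ...]
[0.0259, -0.0704]), (136, 196, [0.0259, -0.0659]), (253, 166, [0.026, 0.04]), (291, -198, [0.026, 0.0744]), (292, 214, [0.026, 0.0753]), (306, -198, [0.026, 0.088]), (307, -310, [0.026, 0.0889])]
160 [(122, 314, [0.0626, -0.0837]), (136, -361, [0.0626, -0.0706]), (139, 361, [0.0626, -0.0677]), (263, 186, [0.0627, 0.0491]), (289, -346, [0.0627, 0.0736]), (290, 235, [0.0627, 0.0746]), (304, -225, [0.0627, 0.0878]), (305, -278, [0.0627, 0.0887])]
200 [(127, 385, [0.1024, -0.0844]), (141, -379, [0.1024, -0.0707]), (144, 410, [0.1024, -0.0677]), (161, -120, [0.1024, -0.051]), (223, -238, [0.1025, 0.0099]), (290, 257, [0.1025, 0.0758]), (302, -268, [0.1025, 0.0876]), (303, -277, [0.1025, 0.0886])]
```

Run:
```python
import cv2
im=cv2.imread('pics/w2raw.png');cv2.imwrite('pics/c1.png',cv2.resize(im[0:200,90:320],(690,600),interpolation=cv2.INTER_CUBIC))
```

```text
(no output)
```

View pics/c1.png

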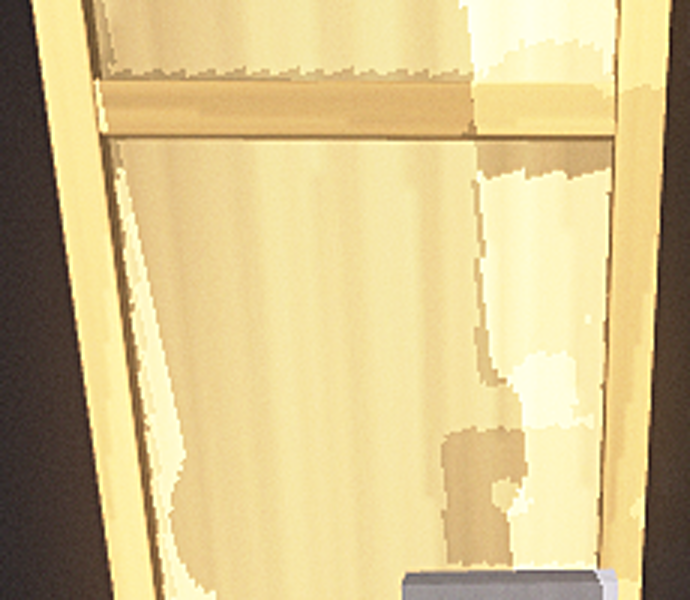

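The crop shows the divider at rows 80–135 and the inner walls clear. In the tray frame the tray sits 3.3 mm and 2.2 mm from my estimate, so I'll update it. Then I'll place ell A.

```bash
sed -i 's/^TC=.*/TC=np.array([.5495,-.0224]);TY=-5.9/' h.py
python3 - <<'E'
from h import *
d=dst((.072,.048),180,(.036,0))
plan([(*d,.115,TY+270,-1,1),(*d,.0885,TY+270,-1,3),(*d,.0885,TY+270,.4,2),(*d,.0885,TY+270,1,0),(*d,.2,TY+270,1,0)])
b=loc((.5788,.2285,16.8),(0,.036));print(b)
plan([(*d,.2,TY+90,1,0),(*b,.2,16.8,1,2)])
E
```

```text
[-0.049, 0.032, 0.832, 0.0, -0.002, -0.0, -1] x 4
[0.0, -0.0, 0.265, 0.0, 0.0, -0.0, -1] x 5
[0.0, -0.0, -0.0, 0.0, 0.0, -0.0, 0.4] x 4
[0.0, -0.0, -0.0, 0.0, 0.0, -0.0, 1] x 2
[0.0, 0.0, -0.558, 0.0, 0.0, -0.0, 1] x 2
[0.0, 0.0, -0.557, 0.0, 0.0, -0.0, 1] x 3
[0.56839486 0.2629635 ]
[-0.046, 0.032, -0.018, 0.0, -0.002, -0.0, 1] x 2
[0.345, 0.793, 0.0, 0.0, -0.0, 0.249, 1] x 3
[0.622, 0.601, 0.001, 0.0, -0.0, 0.249, 1] x 3
[0.803, 0.319, 0.0, 0.0, -0.0, 0.25, 1] x 6
```

Request:
play_rows(increments=[[[-0.049,0.032,0.4,0,-0.002,0,-1],[-0.049,0.032,0.832,0,-0.002,0,-1],[-0.049,0.032,0.832,0,-0.002,0,-1],[-0.049,0.032,0.832,0,-0.002,0,-1]]])

```text
time: 5.1
position: [0.6476, 0.0149, 0.1162]
tool_rot: [0.163, 3.136, -0.0]
ft_force: [1.0, -0.3, -2.5]
grip_width: 0.456
grip_force: 50.0
```

Request:
play_rows(increments=[[[0,0,0.15,0,0,0,-1],[0,0,0.265,0,0,0,-1],[0,0,0.265,0,0,0,-1],[0,0,0.265,0,0,0,-1]]])

```text
time: 5.5
position: [0.6486, 0.0139, 0.0902]
tool_rot: [0.166, 3.134, -0.0]
ft_force: [0.7, -0.6, -2.6]
grip_width: 0.452
grip_force: 50.0
```

Request:
play_rows(increments=[[[0,0,0,0,0,0,0.1],[0,0,0,0,0,0,0.4],[0,0,0,0,0,0,1],[0,0,0,0,0,0,1]]])

```text
time: 5.9
position: [0.6492, 0.0139, 0.0908]
tool_rot: [0.165, 3.133, 0.0]
ft_force: [-0.1, -0.3, 0.3]
grip_width: 0.729
grip_force: 0.0
```

Request:
play_rows(increments=[[[0,0,-0.5,0,0,0,1],[0,0,-1,0,0,0,1],[0,0,-1,0,0,0,1]]])

```text
time: 6.2
position: [0.6527, 0.0134, 0.1987]
tool_rot: [0.165, 3.12, 0.003]
ft_force: [1.1, 0.1, 0.2]
grip_width: 0.967
grip_force: 0.0
```

Request:
play_rows(increments=[[[0.345,0.793,-0.115,0,0,0.249,1],[0.345,0.793,-0.115,0,0,0.249,1],[0.345,0.793,-0.115,0,0,0.249,1]]])

```text
time: 6.5
position: [0.6212, 0.1049, 0.2022]
tool_rot: [0.765, 3.045, 0.01]
ft_force: [-0.3, 1.4, -0.5]
grip_width: 0.999
grip_force: 0.0
```

Request:
play_rows(increments=[[[0.622,0.601,0,0,0,0.249,1],[0.622,0.601,0,0,0,0.249,1],[0.622,0.601,0,0,0,0.249,1]]])

```text
time: 6.8
position: [0.594, 0.1874, 0.2011]
tool_rot: [-1.342, -2.84, -0.008]
ft_force: [0.2, -0.2, -0.8]
grip_width: 0.997
grip_force: 0.0
```

Request:
play_rows(increments=[[[0.803,0.319,0,0,0,0.25,1],[0.803,0.319,0,0,0,0.25,1],[0.803,0.319,0,0,0,0.25,1],[0.803,0.319,0,0,0,0.25,1],[0.803,0.319,0,0,0,0.25,1]]])

```text
time: 7.3
position: [0.5708, 0.2603, 0.2015]
tool_rot: [1.873, 2.518, 0.002]
ft_force: [0.8, 0.1, 0.7]
grip_width: 1.0
grip_force: 0.0
```

Run:
```python
from h import *
im,C,o=plates('wrist')
for q in o:print(*q)
im2,C2,o=plates('top',save='pics/t2.png')
for q in o:print(*q)
s=ctrl.get_state();print(s['time'],s['position'],s['tool_rot'],s['joint_positions'].round(2))
c=cv2.imread('pics/t2.png');cv2.imwrite('pics/t2c.png',cv2.resize(c[180:420,100:460],(800,533)))
```

```text
ell 0.5814 0.2287 17.1 0.59 [277. 197.]
square 0.5855 0.3958 -15.1 0.29 [319.  47.]
ell 0.6858 0.0114 174.3 1.15 [244. 152.]
square 0.5617 -0.4211 -94.5 0.85 [389. 188.]
strap 0.4182 -0.3162 21.4 0.75 [354. 238.]
strap 0.4244 -0.2145 -10.3 0.89 [318. 236.]
strap 0.4378 -0.411 -2.1 0.97 [388. 232.]
tee 0.6029 -0.273 -108.4 0.8 [338. 169.]
7.4 [0.57106674 0.25969364 0.20147913] [1.87565138 2.51604109 0.00278116] [-0.92  0.36  0.56  1.65 -0.2   1.19 -0.03]
```

View pics/t2c.png

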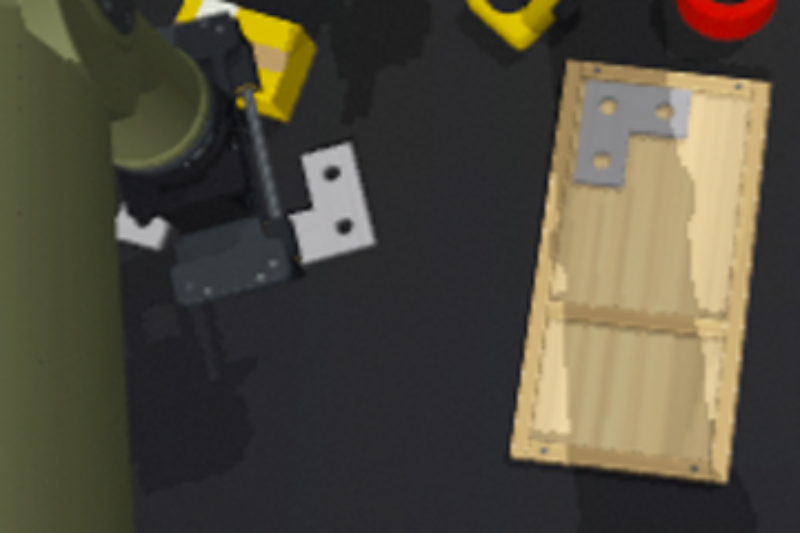

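Ell A lies in the far left corner of the larger bay, at (630,130) in the crop, flat and clear of the battens. Next is ell B.

Run:
```python
from h import *
g=loc((.5812,.2287,17.0),(0,.036))
d=dst((.024,-.048),90,(0,.036));print(g,d)
plan([(*g,.0745,17,1,2),(*g,.0745,17,-1,4),(*g,.15,17,-1,0),(*d,.15,TY+90,-1,2),(*d,.0875,TY+90,-1,3),(*d,.0875,TY+90,1,2),(*d,.18,TY+90,1,0),(.5855,.3958,.2,74.9,1,2)])
```

```text
[0.57067462 0.26312697] [ 0.58932759 -0.0747714 ]
[0.018, 0.001, 0.635, 0.001, 0.001, -0.002, 1] x 2
[0.017, 0.002, 0.635, 0.001, 0.0, -0.003, 1] x 5
[0.0, -0.0, -0.0, 0.0, 0.0, 0.0, -1] x 6
[0.0, -0.0, -0.755, 0.0, 0.0, 0.0, -1] x 3
[-0.821, -0.203, -0.0, 0.0, 0.0, -0.186, -1] x 2
[-0.728, -0.431, -0.0, 0.0, 0.0, -0.187, -1] x 2
[-0.572, -0.623, -0.0, 0.0, 0.0, -0.186, -1] x 2
[-0.369, -0.762, -0.0, 0.0, 0.0, -0.186, -1] x 5
[0.001, -0.0, 0.625, 0.0, 0.0, -0.0, -1] x 6
[-0.0, -0.0, -0.0, 0.0, 0.0, -0.0, 1] x 4
[-0.001, -0.0, -0.925, 0.0, 0.0, -0.0, 1] x 3
[0.105, 0.935, -0.04, 0.0, 0.0, 0.02, 1] x 2
[0.133, 0.932, -0.04, 0.0, 0.0, 0.021, 1] x 2
[0.165, 0.927, -0.04, 0.0, 0.0, 0.02, 1] x 2
[0.194, 0.921, -0.04, 0.0, 0.0, 0.021, 1] x 2
[0.223, 0.914, -0.04, 0.0, 0.0, 0.02, 1] x 5
```

Request:
play_rows(increments=[[[0.018,0.001,0.635,0.001,0.001,-0.002,1],[0.018,0.001,0.635,0.001,0.001,-0.002,1]]])

```text
time: 7.6
position: [0.5682, 0.261, 0.1339]
tool_rot: [-1.872, -2.52, 0.007]
ft_force: [-1.1, -1.0, -0.8]
grip_width: 0.996
grip_force: 0.0
```

Request:
play_rows(increments=[[[0.017,0.002,0.4,0.001,0,-0.003,1],[0.017,0.002,0.635,0.001,0,-0.003,1],[0.017,0.002,0.635,0.001,0,-0.003,1],[0.017,0.002,0.635,0.001,0,-0.003,1]]])

```text
time: 8.0
position: [0.5702, 0.2639, 0.0743]
tool_rot: [-1.867, -2.526, 0.001]
ft_force: [0.4, -0.6, 0.4]
grip_width: 0.999
grip_force: 0.0
```

Request:
play_rows(increments=[[[0,0,0,0,0,0,-1],[0,0,0,0,0,0,-1],[0,0,0,0,0,0,-1],[0,0,0,0,0,0,-1],[0,0,0,0,0,0,-1],[0,0,0,0,0,0,-1]]])

```text
time: 8.6
position: [0.5699, 0.2648, 0.0743]
tool_rot: [-1.866, -2.527, -0.0]
ft_force: [0.2, -0.2, 0.8]
grip_width: 0.54
grip_force: 0.0
```

Request:
play_rows(increments=[[[0,0,-0.3,0,0,0,-1],[0,0,-0.755,0,0,0,-1],[0,0,-0.755,0,0,0,-1]]])

```text
time: 8.9
position: [0.5736, 0.2659, 0.1562]
tool_rot: [1.865, 2.523, 0.016]
ft_force: [0.4, 0.1, -0.7]
grip_width: 0.265
grip_force: 0.0
```

Request:
play_rows(increments=[[[-0.821,-0.203,0,0,0,-0.186,-1],[-0.821,-0.203,0,0,0,-0.186,-1]]])

```text
time: 9.1
position: [0.5748, 0.1787, 0.15]
tool_rot: [1.469, 2.776, -0.0]
ft_force: [-0.8, -0.8, -0.9]
grip_width: 0.083
grip_force: 0.0
```

Request:
play_rows(increments=[[[-0.728,-0.431,0,0,0,-0.187,-1],[-0.728,-0.431,0,0,0,-0.187,-1]]])

```text
time: 9.3
position: [0.5794, 0.0924, 0.1498]
tool_rot: [1.051, 2.96, -0.001]
ft_force: [0.7, 0.3, 0.8]
grip_width: 0.012
grip_force: 0.0
```

Request:
play_rows(increments=[[[-0.572,-0.623,0,0,0,-0.186,-1],[-0.572,-0.623,0,0,0,-0.186,-1]]])

```text
time: 9.5
position: [0.584, 0.0084, 0.1498]
tool_rot: [0.609, 3.082, -0.0]
ft_force: [-0.9, -0.1, -0.4]
grip_width: 0.006
grip_force: 0.0
```

Request:
play_rows(increments=[[[-0.369,-0.762,0,0,0,-0.186,-1],[-0.369,-0.762,0,0,0,-0.186,-1],[-0.369,-0.762,0,0,0,-0.186,-1],[-0.369,-0.762,0,0,0,-0.186,-1],[-0.369,-0.762,0,0,0,-0.186,-1]]])

```text
time: 10.0
position: [0.589, -0.0716, 0.1494]
tool_rot: [-0.16, -3.137, -0.002]
ft_force: [-0.2, 0.1, -0.4]
grip_width: 0.005
grip_force: 0.0
```

Run:
```python
from h import *
d=dst((.024,-.048),90,(0,.036));s=ctrl.get_state();print(d,s['position'],s['grip_width'])
plan([(*d,.0875,TY+90,-1,3)])
```

```text
[ 0.58932759 -0.0747714 ] [ 0.58896882 -0.07163932  0.14940213] 0.004519555237007916
[-0.007, -0.032, 0.619, 0.001, -0.0, 0.001, -1] x 6
```

The 0.6 s close was too short, so ell B stayed put and nothing was disturbed. I'll use 8 closing rows from now on. The tee is about as near, so I'm taking it next.

Run:
```python
from h import *
g=loc((.6029,-.273,-108.4),(0,.036));print(g)
plan([(*g,.2,71.6,.75,3)])
```

```text
[ 0.63705954 -0.28436337]
[-0.232, -0.689, -0.17, 0.0, -0.0, 0.047, 0.75] x 2
[-0.281, -0.67, -0.169, 0.0, -0.0, 0.046, 0.75] x 2
[-0.33, -0.648, -0.17, 0.001, -0.001, 0.047, 0.75] x 6
```

Request:
play_rows(increments=[[[-0.232,-0.689,-0.17,0,0,0.047,0.75],[-0.232,-0.689,-0.17,0,0,0.047,0.75]]])

```text
time: 10.2
position: [0.6058, -0.1447, 0.1674]
tool_rot: [0.276, 3.128, -0.002]
ft_force: [-0.6, -1.9, -0.3]
grip_width: 0.102
grip_force: 0.0
```

Request:
play_rows(increments=[[[-0.281,-0.67,-0.169,0,0,0.046,0.75],[-0.281,-0.67,-0.169,0,0,0.046,0.75]]])

```text
time: 10.4
position: [0.6217, -0.2171, 0.1845]
tool_rot: [0.392, 3.116, -0.003]
ft_force: [0.1, -0.7, 0.6]
grip_width: 0.282
grip_force: 0.0
```

Request:
play_rows(increments=[[[-0.33,-0.648,-0.17,0.001,-0.001,0.047,0.75],[-0.33,-0.648,-0.17,0.001,-0.001,0.047,0.75],[-0.33,-0.648,-0.17,0.001,-0.001,0.047,0.75],[-0.33,-0.648,-0.17,0.001,-0.001,0.047,0.75],[-0.33,-0.648,-0.17,0.001,-0.001,0.047,0.75],[-0.33,-0.648,-0.17,0.001,-0.001,0.047,0.75]]])

```text
time: 11.0
position: [0.6375, -0.2831, 0.1999]
tool_rot: [0.499, 3.101, 0.0]
ft_force: [0.3, -0.1, 0.5]
grip_width: 0.822
grip_force: 0.0
```

```bash
cat >> h.py <<'E'
def mission(q,kind,gp,psi0,d,psi1,zd=.0875):
    q=q or [o for o in plates('wrist')[2] if o[0]==kind][0][1:4]
    g=loc(q,gp);print('pose',q,'grasp',g,'dest',d,'t',ctrl.get_state()['time'])
    psi=q[2]+psi0
    plan([(*g,.1,psi,.75,0),(*g,.0745,psi,.75,2),(*g,.0745,psi,-1,6),(*g,.14,psi,-1,0),(*d,.14,psi1,-1,3)])
E
python3 - <<'E'
from h import *
im,C,o=plates('wrist')
for q in o:print(*q)
q=[x for x in o if x[0]=='tee']
if q: mission(q[0][1:4],'tee',(0,.036),0,dst((-.072,0),-90,(0,.036)),TY+90)
E
```

```text
square 0.5643 -0.4212 -5.3 1.08 [104. 159.]
tee 0.6046 -0.2741 -108.3 0.24 [259. 163.]
pose (np.float64(0.6046), np.float64(-0.2741), np.float64(-108.3)) grasp [ 0.63877932 -0.28540373] dest [ 0.57038876 -0.02455864] t 11.05
[-0.009, -0.006, 0.501, -0.0, 0.0, -0.0, 0.75] x 2
[-0.01, -0.007, 0.5, -0.0, 0.0, -0.0, 0.75] x 3
[0.0, 0.0, 0.255, -0.0, 0.0, -0.0, 0.75] x 4
[0.0, 0.0, 0.0, -0.0, 0.0, -0.0, -1] x 8
[0.0, -0.0, -0.655, -0.0, 0.0, -0.0, -1] x 3
[0.49, 0.754, -0.0, -0.0, 0.0, -0.046, -1] x 2
[0.434, 0.787, -0.001, -0.0, 0.0, -0.046, -1] x 2
[0.376, 0.816, -0.0, -0.0, 0.0, -0.046, -1] x 6
```

Request:
play_rows(increments=[[[-0.019,-0.013,0.5,0,0,0,0.75],[-0.019,-0.013,1,0,0,0,0.75],[-0.019,-0.013,1,0,0,0,0.75]]])

```text
time: 11.35
position: [0.6342, -0.284, 0.0927]
tool_rot: [-0.5, -3.089, -0.004]
ft_force: [-1.4, 0.6, -1.4]
grip_width: 0.875
grip_force: 0.0
```

Request:
play_rows(increments=[[[0,0,0.255,0,0,0,0.75],[0,0,0.255,0,0,0,0.75],[0,0,0.255,0,0,0,0.75],[0,0,0.255,0,0,0,0.75]]])

```text
time: 11.75
position: [0.6396, -0.2883, 0.0777]
tool_rot: [0.503, 3.097, -0.003]
ft_force: [-0.9, -1.4, 0.1]
grip_width: 0.873
grip_force: 0.0
```

Request:
play_rows(increments=[[[0,0,0,0,0,0,-1],[0,0,0,0,0,0,-1],[0,0,0,0,0,0,-1],[0,0,0,0,0,0,-1],[0,0,0,0,0,0,-1],[0,0,0,0,0,0,-1],[0,0,0,0,0,0,-1],[0,0,0,0,0,0,-1]]], squeeze=55)

```text
time: 12.55
position: [0.639, -0.2865, 0.075]
tool_rot: [0.503, 3.1, 0.001]
ft_force: [1.6, 3.1, 1.3]
grip_width: 0.45
grip_force: 55.0
```

Request:
play_rows(increments=[[[0,0,-0.3,0,0,0,-1],[0,0,-0.655,0,0,0,-1],[0,0,-0.655,0,0,0,-1]]])

```text
time: 12.85
position: [0.6398, -0.2908, 0.1449]
tool_rot: [0.505, 3.092, -0.009]
ft_force: [1.2, -1.5, -4.6]
grip_width: 0.447
grip_force: 55.0
```

Request:
play_rows(increments=[[[0.49,0.754,0,0,0,-0.046,-1],[0.49,0.754,0,0,0,-0.046,-1]]])

```text
time: 13.05
position: [0.6135, -0.2009, 0.1379]
tool_rot: [-0.394, -3.114, 0.004]
ft_force: [1.0, 1.5, -5.5]
grip_width: 0.451
grip_force: 55.0
```

Request:
play_rows(increments=[[[0.434,0.787,0,0,0,-0.046,-1],[0.434,0.787,0,0,0,-0.046,-1]]])

```text
time: 13.25
position: [0.591, -0.1115, 0.1377]
tool_rot: [-0.275, -3.127, 0.002]
ft_force: [0.5, 1.2, -5.4]
grip_width: 0.451
grip_force: 55.0
```

Request:
play_rows(increments=[[[0.376,0.816,0,0,0,-0.046,-1],[0.376,0.816,0,0,0,-0.046,-1],[0.376,0.816,0,0,0,-0.046,-1],[0.376,0.816,0,0,0,-0.046,-1],[0.376,0.816,0,0,0,-0.046,-1],[0.376,0.816,0,0,0,-0.046,-1]]])

```text
time: 13.85
position: [0.5704, -0.029, 0.1394]
tool_rot: [0.171, 3.137, -0.005]
ft_force: [-1.0, 0.3, -5.9]
grip_width: 0.452
grip_force: 55.0
```

Run:
```python
from h import *
d=dst((-.072,0),-90,(0,.036));s=ctrl.get_state();print(d,s['position'],s['grip_width'])
plan([(*d,.0875,TY+90,-1,3)])
im,C=cam('wrist');cv2.imwrite('pics/w3.png',im[:,:,::-1])
```

```text
[ 0.57038876 -0.02455864] [ 0.57041137 -0.02903051  0.13941618] 0.4524228712787893
[0.005, 0.046, 0.519, -0.002, 0.0, -0.004, -1] x 6
```

View pics/w3.png

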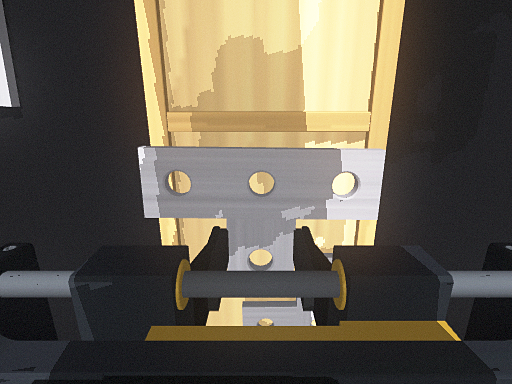

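The tee is held level, with its bar holes at (178,182), (261,182) and (345,183). The tool is about 4.5 mm short in y, so I'll correct that while lowering.

Request:
play_rows(increments=[[[0.005,0.046,0.15,-0.002,0,-0.004,-1],[0.005,0.046,0.25,-0.002,0,-0.004,-1],[0.005,0.046,0.25,-0.002,0,-0.004,-1],[0.005,0.046,0.25,-0.002,0,-0.004,-1],[0.005,0.046,0.25,-0.002,0,-0.004,-1]]])

```text
time: 14.4
position: [0.5709, -0.0224, 0.1151]
tool_rot: [0.156, 3.136, 0.002]
ft_force: [-0.6, -0.7, -5.5]
grip_width: 0.446
grip_force: 55.0
```

Run:
```python
from h import *
d=dst((-.072,0),-90,(0,.036))
P=[]
for i in range(4):
    cam('wrist');s=ctrl.get_state();P.append(s['position'])
print(np.array(P))
plan([(*d,.0875,TY+90,-1,3)])
```

```text
[[ 0.57101295 -0.02232425  0.11534068]
 [ 0.57102142 -0.0222626   0.11543865]
 [ 0.57099204 -0.02224453  0.11544879]
 [ 0.57092947 -0.0222218   0.11543034]]
[0.004, -0.024, 0.279, 0.001, 0.001, 0.002, -1] x 5
```

Request:
play_rows(increments=[[[0.004,-0.024,0.15,0.001,0.001,0.002,-1],[0.004,-0.024,0.275,0.001,0.001,0.002,-1],[0.004,-0.024,0.275,0.001,0.001,0.002,-1],[0.004,-0.024,0.275,0.001,0.001,0.002,-1],[0.004,-0.024,0.275,0.001,0.001,0.002,-1],[0.004,-0.024,0.275,0.001,0.001,0.002,-1]]])

```text
time: 15.2
position: [0.5702, -0.0245, 0.0877]
tool_rot: [-0.161, -3.137, -0.0]
ft_force: [-0.1, 0.2, -4.6]
grip_width: 0.455
grip_force: 55.0
```

Request:
play_rows(increments=[[[0,0,0,0,0,0,0.1],[0,0,0,0,0,0,0.4],[0,0,0,0,0,0,0.75],[0,0,0,0,0,0,0.75],[0,0,0,0,0,0,0.75]]])

```text
time: 15.7
position: [0.5703, -0.0245, 0.0879]
tool_rot: [0.161, 3.137, 0.0]
ft_force: [0.2, 0.4, 0.1]
grip_width: 0.806
grip_force: 0.0
```

Request:
play_rows(increments=[[[0,0,-0.5,0,0,0,0.75],[0,0,-1,0,0,0,0.75],[0,0,-1,0,0,0,0.75],[0,0,-1,0,0,0,0.75],[0,0,-1,0,0,0,0.75]]])

```text
time: 16.2
position: [0.5693, -0.0243, 0.1865]
tool_rot: [-0.161, -3.135, -0.0]
ft_force: [0.4, -0.4, 0.1]
grip_width: 0.875
grip_force: 0.0
```

Run:
```python
from h import *
im,C,o=plates('top')
for q in o:print(*q)
s=ctrl.get_state();print(s['time'],s['position'])
plan([(.5643,-.4212,.2,84.7,.75,3)])
im,C=cam('wrist');cv2.imwrite('pics/w4.png',im[:,:,::-1])
```

```text
ell 0.5778 0.2278 18.9 0.81 [155. 177.]
square 0.5288 -0.0684 -5.7 2.12 [266. 198.]
square 0.5617 -0.4211 -94.5 0.85 [389. 188.]
square 0.5836 0.3961 -15.5 0.96 [105. 178.]
strap 0.4182 -0.3162 -158.5 0.75 [354. 238.]
strap 0.4244 -0.2144 -10.5 0.9 [318. 236.]
strap 0.4378 -0.411 -2.1 0.97 [388. 232.]
strap 0.4712 0.432 7.5 0.87 [ 88. 217.]
16.25 [ 0.56910066 -0.02433465  0.18603501]
[-0.071, -0.791, -0.028, -0.0, -0.0, -0.001, 0.75] x 2
[-0.071, -0.79, -0.028, -0.0, -0.001, -0.002, 0.75] x 2
[-0.067, -0.791, -0.027, -0.0, -0.0, -0.001, 0.75] x 2
[-0.067, -0.791, -0.028, -0.0, -0.001, -0.001, 0.75] x 2
[-0.065, -0.791, -0.028, -0.0, -0.0, -0.001, 0.75] x 6
```

View pics/w4.png

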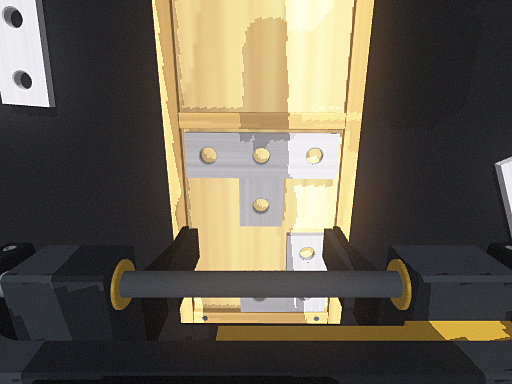

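The tee lies flat against the divider, with bar holes at (208,155), (261,155) and (314,156). Ell A is in the far corner. Next is the right-hand square.

Request:
play_rows(increments=[[[-0.071,-0.791,-0.028,0,0,-0.001,0.75],[-0.071,-0.791,-0.028,0,0,-0.001,0.75]]])

```text
time: 16.5
position: [0.5681, -0.1063, 0.1891]
tool_rot: [-0.158, -3.135, 0.003]
ft_force: [0.9, -1.0, -0.9]
grip_width: 0.878
grip_force: 0.0
```

Request:
play_rows(increments=[[[-0.071,-0.79,-0.028,0,0,-0.001,0.75],[-0.071,-0.79,-0.028,0,0,-0.001,0.75]]])

```text
time: 16.7
position: [0.5667, -0.1872, 0.192]
tool_rot: [-0.161, -3.135, 0.003]
ft_force: [0.2, -0.6, 0.0]
grip_width: 0.879
grip_force: 0.0
```

Request:
play_rows(increments=[[[-0.067,-0.791,-0.028,0,0,-0.001,0.75],[-0.067,-0.791,-0.028,0,0,-0.001,0.75]]])

```text
time: 16.9
position: [0.5654, -0.2666, 0.1947]
tool_rot: [-0.158, -3.135, 0.003]
ft_force: [-0.7, -0.4, 1.2]
grip_width: 0.875
grip_force: 0.0
```

Request:
play_rows(increments=[[[-0.067,-0.791,-0.028,0,0,-0.001,0.75],[-0.067,-0.791,-0.028,0,0,-0.001,0.75]]])

```text
time: 17.1
position: [0.5641, -0.3458, 0.1973]
tool_rot: [-0.156, -3.134, 0.003]
ft_force: [0.1, -1.4, 0.2]
grip_width: 0.877
grip_force: 0.0
```

Request:
play_rows(increments=[[[-0.065,-0.791,-0.028,0,0,-0.001,0.75],[-0.065,-0.791,-0.028,0,0,-0.001,0.75],[-0.065,-0.791,-0.028,0,0,-0.001,0.75],[-0.065,-0.791,-0.028,0,0,-0.001,0.75],[-0.065,-0.791,-0.028,0,0,-0.001,0.75],[-0.065,-0.791,-0.028,0,0,-0.001,0.75],[-0.065,-0.791,-0.028,0,0,-0.001,0.75]]])

```text
time: 17.8
position: [0.5656, -0.4198, 0.2014]
tool_rot: [-0.145, -3.138, -0.001]
ft_force: [-1.0, -0.2, 0.4]
grip_width: 0.875
grip_force: 0.0
```

Run:
```python
from h import *
im,C,o=plates('wrist')
for q in o:print(*q)
q=[x for x in o if x[0]=='square'][0][1:4]
mission((q[0],q[1],(q[2]+45)%90-45),'square',(0,0),90,dst((.072,-.048),0,(0,0)),TY+90)
```

```text
square 0.5637 -0.4228 -5.8 0.52 [258. 183.]
pose (np.float64(0.5637), np.float64(-0.4228), np.float64(-5.799999999999997)) grasp [ 0.5637 -0.4228] dest [ 0.67288262 -0.08340597] t 17.85
[0.007, -0.015, 0.508, 0.0, -0.0, 0.003, 0.75] x 2
[0.007, -0.015, 0.507, 0.0, -0.0, 0.002, 0.75] x 3
[0.0, 0.0, 0.255, 0.0, -0.0, 0.0, 0.75] x 4
[0.0, 0.0, 0.0, 0.0, -0.0, 0.0, -1] x 8
[0.0, 0.001, -0.655, 0.0, -0.0, 0.0, -1] x 3
[-0.186, 0.872, 0.001, 0.0, -0.0, 0.0, -1] x 2
[-0.186, 0.871, 0.0, 0.0, -0.0, 0.001, -1] x 2
[-0.185, 0.872, 0.001, 0.0, -0.0, 0.0, -1] x 2
[-0.185, 0.872, 0.0, 0.0, -0.0, 0.0, -1] x 6
```

Request:
play_rows(increments=[[[0.014,-0.03,0.5,0,0,0.003,0.75],[0.014,-0.03,1,0,0,0.003,0.75],[0.014,-0.03,1,0,0,0.003,0.75],[0.014,-0.03,1,0,0,0.003,0.75]]])

```text
time: 18.25
position: [0.5631, -0.4236, 0.1015]
tool_rot: [-0.155, -3.136, -0.001]
ft_force: [-0.2, -0.3, 0.7]
grip_width: 0.872
grip_force: 0.0
```

Request:
play_rows(increments=[[[0,0,0.27,0,0,0,0.75],[0,0,0.27,0,0,0,0.75],[0,0,0.27,0,0,0,0.75],[0,0,0.27,0,0,0,0.75]]])

```text
time: 18.65
position: [0.5642, -0.4251, 0.0773]
tool_rot: [0.156, 3.135, -0.003]
ft_force: [-0.0, -0.5, 0.4]
grip_width: 0.877
grip_force: 0.0
```

Request:
play_rows(increments=[[[0,0,0,0,0,0,-1],[0,0,0,0,0,0,-1],[0,0,0,0,0,0,-1],[0,0,0,0,0,0,-1],[0,0,0,0,0,0,-1],[0,0,0,0,0,0,-1],[0,0,0,0,0,0,-1],[0,0,0,0,0,0,-1]]])

```text
time: 19.45
position: [0.5631, -0.4238, 0.0744]
tool_rot: [-0.156, -3.137, -0.001]
ft_force: [-0.1, 2.1, 1.3]
grip_width: 0.454
grip_force: 55.0
```

Request:
play_rows(increments=[[[0,0,-0.3,0,0,0,-1],[0,0,-0.655,0,0,0,-1],[0,0,-0.655,0,0,0,-1]]])

```text
time: 19.75
position: [0.565, -0.4269, 0.1455]
tool_rot: [0.156, 3.131, -0.009]
ft_force: [-0.5, -0.9, -0.8]
grip_width: 0.444
grip_force: 55.0
```

Request:
play_rows(increments=[[[-0.186,0.872,0,0,0,0,-1],[-0.186,0.872,0,0,0,0,-1]]])

```text
time: 19.95
position: [0.5899, -0.3388, 0.1394]
tool_rot: [-0.16, -3.137, -0.001]
ft_force: [1.2, 0.4, -1.5]
grip_width: 0.451
grip_force: 55.0
```

Request:
play_rows(increments=[[[-0.186,0.872,0,0,0,0,-1],[-0.186,0.872,0,0,0,0,-1]]])

```text
time: 20.15
position: [0.618, -0.2511, 0.1389]
tool_rot: [-0.154, -3.137, -0.002]
ft_force: [0.4, -1.0, -1.3]
grip_width: 0.454
grip_force: 55.0
```

Request:
play_rows(increments=[[[-0.185,0.872,0,0,0,0,-1],[-0.185,0.872,0,0,0,0,-1]]])

```text
time: 20.35
position: [0.645, -0.1659, 0.139]
tool_rot: [-0.153, -3.137, -0.002]
ft_force: [0.6, 0.7, -1.3]
grip_width: 0.45
grip_force: 55.0
```

Request:
play_rows(increments=[[[-0.185,0.872,0,0,0,0,-1],[-0.185,0.872,0,0,0,0,-1],[-0.185,0.872,0.2,0,0,0,-1],[-0.185,0.872,0.2,0,0,0,-1],[-0.185,0.872,0.2,0,0,0,-1],[-0.185,0.872,0.2,0,0,0,-1],[-0.185,0.872,0.2,0,0,0,-1],[-0.185,0.872,0.2,0,0,0,-1]]])

```text
time: 21.15
position: [0.6716, -0.0856, 0.1206]
tool_rot: [0.159, 3.137, -0.0]
ft_force: [-0.3, -1.0, -0.9]
grip_width: 0.455
grip_force: 55.0
```

Run:
```python
from h import *
for i in range(4): cam('wrist')
d=dst((.072,-.048),0,(0,0));s=ctrl.get_state();print(s['time'],d,s['position'],s['grip_width'])
plan([(*d,.0875,TY+90,-1,3)])
```

```text
21.35 [ 0.67288262 -0.08340597] [ 0.67157408 -0.08466931  0.12015382] 0.4528157482054574
[-0.012, 0.014, 0.327, 0.0, -0.0, 0.002, -1] x 5
```

Request:
play_rows(increments=[[[-0.012,0.014,0.15,0,0,0.002,-1],[-0.012,0.014,0.327,0,0,0.002,-1],[-0.012,0.014,0.327,0,0,0.002,-1],[-0.012,0.014,0.327,0,0,0.002,-1],[-0.012,0.014,0.327,0,0,0.002,-1],[-0.012,0.014,0.327,0,0,0.002,-1]]])

```text
time: 21.95
position: [0.6736, -0.0827, 0.087]
tool_rot: [0.16, 3.137, 0.001]
ft_force: [0.2, 0.9, 5.9]
grip_width: 0.453
grip_force: 58.5
```

Request:
play_rows(increments=[[[0,0,0,0,0,0,0.1],[0,0,0,0,0,0,0.4],[0,0,0,0,0,0,0.75],[0,0,0,0,0,0,0.75],[0,0,0,0,0,0,0.75]]])

```text
time: 22.45
position: [0.6744, -0.0794, 0.0874]
tool_rot: [0.157, 3.136, 0.007]
ft_force: [0.8, 6.3, 7.9]
grip_width: 0.815
grip_force: 3.5
```

Request:
play_rows(increments=[[[0,0,-0.5,0,0,0,0.75],[0,0,-1,0,0,0,0.75],[0,0,-1,0,0,0,0.75],[0,0,-1,0,0,0,0.75]]])

```text
time: 22.85
position: [0.6735, -0.0831, 0.1875]
tool_rot: [0.16, 3.136, 0.001]
ft_force: [-0.1, 0.3, -0.5]
grip_width: 0.873
grip_force: 0.0
```

Run:
```python
from h import *
im,C=cam('wrist');cv2.imwrite('pics/w5.png',im[:,:,::-1])
g=loc((.5812,.2287,17.0),(0,.036))
s=ctrl.get_state();print(s['time'],s['position'])
plan([(*g,.2,17,.75,3)])
```

```text
22.9 [ 0.67248388 -0.08283995  0.18578594]
[0.342, 0.834, -0.035, -0.0, -0.0, 0.187, 0.75] x 2
[0.568, 0.7, -0.034, -0.0, -0.001, 0.186, 0.75] x 2
[0.746, 0.507, -0.036, -0.0, 0.0, 0.187, 0.75] x 2
[0.861, 0.268, -0.035, -0.0, -0.0, 0.186, 0.75] x 6
```

View pics/w5.png

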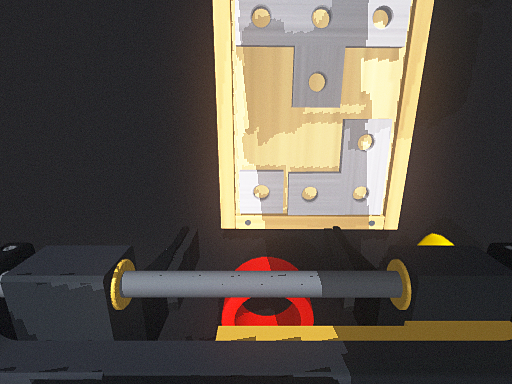

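The square sits in the far right corner at (261,191), with ell A beside it and both clear. I'll place slightly higher from now on. Next is ell B.

Request:
play_rows(increments=[[[0.342,0.834,-0.035,0,0,0.187,0.75],[0.342,0.834,-0.035,0,0,0.187,0.75]]])

```text
time: 23.1
position: [0.6457, 0.0036, 0.1877]
tool_rot: [-0.631, -3.073, 0.002]
ft_force: [1.0, 0.7, -0.5]
grip_width: 0.876
grip_force: 0.0
```

Request:
play_rows(increments=[[[0.568,0.7,-0.034,0,0,0.186,0.75],[0.568,0.7,-0.034,0,0,0.186,0.75]]])

```text
time: 23.3
position: [0.62, 0.0922, 0.1913]
tool_rot: [-1.066, -2.95, 0.003]
ft_force: [-0.0, 0.4, -0.9]
grip_width: 0.875
grip_force: 0.0
```

Request:
play_rows(increments=[[[0.746,0.507,-0.036,0,0,0.187,0.75],[0.746,0.507,-0.036,0,0,0.187,0.75]]])

```text
time: 23.5
position: [0.5945, 0.1787, 0.1951]
tool_rot: [-1.486, -2.764, 0.005]
ft_force: [0.3, 0.4, -0.1]
grip_width: 0.874
grip_force: 0.0
```

Request:
play_rows(increments=[[[0.861,0.268,-0.035,0,0,0.186,0.75],[0.861,0.268,-0.035,0,0,0.186,0.75],[0.861,0.268,-0.035,0,0,0.186,0.75],[0.861,0.268,-0.035,0,0,0.186,0.75],[0.861,0.268,-0.035,0,0,0.186,0.75],[0.861,0.268,-0.035,0,0,0.186,0.75],[0.861,0.268,-0.035,0,0,0.186,0.75]]])

```text
time: 24.2
position: [0.5716, 0.261, 0.2011]
tool_rot: [-1.871, -2.523, 0.001]
ft_force: [-0.2, -0.6, -1.1]
grip_width: 0.87
grip_force: 0.0
```

Run:
```python
from h import *
im,C,o=plates('wrist')
for q in o:print(*q)
q=[x for x in o if x[0]=='ell'][0][1:4]
mission(q,'ell',(0,.036),0,dst((.024,-.048),90,(0,.036)),TY+90)
```

```text
ell 0.5802 0.228 19.4 0.65 [274. 198.]
square 0.5855 0.3959 -105.2 0.3 [319.  48.]
pose (np.float64(0.5802), np.float64(0.228), np.float64(19.4)) grasp [0.5682422  0.26195602] dest [ 0.58932759 -0.0747714 ] t 24.25
[0.008, -0.015, 0.506, -0.0, -0.0, -0.014, 0.75] x 2
[0.008, -0.014, 0.506, -0.0, -0.0, -0.014, 0.75] x 3
[-0.0, 0.0, 0.255, -0.0, -0.0, 0.0, 0.75] x 4
[-0.0, 0.0, -0.0, -0.0, -0.0, 0.0, -1] x 8
[0.0, -0.0, -0.655, -0.0, -0.0, 0.0, -1] x 3
[-0.812, -0.23, 0.0, -0.0, -0.0, -0.18, -1] x 2
[-0.715, -0.447, 0.0, -0.0, -0.0, -0.179, -1] x 2
[-0.562, -0.628, 0.0, -0.0, -0.0, -0.18, -1] x 2
[-0.366, -0.761, 0.0, -0.0, -0.0, -0.18, -1] x 6
```

Request:
play_rows(increments=[[[0.016,-0.029,0.5,0,0,-0.028,0.75],[0.016,-0.029,1,0,0,-0.028,0.75],[0.016,-0.029,1,0,0,-0.028,0.75],[0.016,-0.029,1,0,0,-0.028,0.75]]])

```text
time: 24.65
position: [0.5679, 0.2627, 0.1016]
tool_rot: [-1.814, -2.565, 0.003]
ft_force: [0.4, 1.0, 0.2]
grip_width: 0.876
grip_force: 0.0
```

Request:
play_rows(increments=[[[0,0,0.267,0,0,0,0.75],[0,0,0.267,0,0,0,0.75],[0,0,0.267,0,0,0,0.75],[0,0,0.267,0,0,0,0.75]]])

```text
time: 25.05
position: [0.5692, 0.264, 0.0772]
tool_rot: [1.812, 2.565, 0.005]
ft_force: [-0.0, -0.5, 0.4]
grip_width: 0.878
grip_force: 0.0
```

Request:
play_rows(increments=[[[0,0,0,0,0,0,-1],[0,0,0,0,0,0,-1],[0,0,0,0,0,0,-1],[0,0,0,0,0,0,-1],[0,0,0,0,0,0,-1],[0,0,0,0,0,0,-1],[0,0,0,0,0,0,-1],[0,0,0,0,0,0,-1]]])

```text
time: 25.85
position: [0.5677, 0.2635, 0.0746]
tool_rot: [-1.812, -2.565, 0.001]
ft_force: [-0.3, -0.4, -0.0]
grip_width: 0.451
grip_force: 55.0
```

Request:
play_rows(increments=[[[0,0,-0.3,0,0,0,-1],[0,0,-0.655,0,0,0,-1],[0,0,-0.655,0,0,0,-1]]])

```text
time: 26.15
position: [0.5705, 0.2642, 0.1444]
tool_rot: [1.811, 2.563, 0.011]
ft_force: [1.0, 0.6, -2.3]
grip_width: 0.451
grip_force: 55.0
```

Request:
play_rows(increments=[[[-0.812,-0.23,0,0,0,-0.18,-1],[-0.812,-0.23,0,0,0,-0.18,-1]]])

```text
time: 26.35
position: [0.5724, 0.1773, 0.1388]
tool_rot: [-1.422, -2.8, 0.005]
ft_force: [0.2, -1.3, -2.8]
grip_width: 0.45
grip_force: 55.0
```

Request:
play_rows(increments=[[[-0.715,-0.447,0,0,0,-0.179,-1],[-0.715,-0.447,0,0,0,-0.179,-1]]])

```text
time: 26.55
position: [0.5777, 0.0912, 0.1387]
tool_rot: [-1.021, -2.969, 0.005]
ft_force: [0.4, -0.8, -2.3]
grip_width: 0.452
grip_force: 55.0
```

Request:
play_rows(increments=[[[-0.562,-0.628,0,0,0,-0.18,-1],[-0.562,-0.628,0,0,0,-0.18,-1]]])

```text
time: 26.75
position: [0.5829, 0.0078, 0.1386]
tool_rot: [-0.591, -3.083, 0.003]
ft_force: [0.9, -0.8, -2.3]
grip_width: 0.45
grip_force: 55.0
```

Request:
play_rows(increments=[[[-0.366,-0.761,0,0,0,-0.18,-1],[-0.366,-0.761,0,0,0,-0.18,-1],[-0.366,-0.761,0.2,0,0,-0.18,-1],[-0.366,-0.761,0.2,0,0,-0.18,-1],[-0.366,-0.761,0.2,0,0,-0.18,-1],[-0.366,-0.761,0.2,0,0,-0.18,-1],[-0.366,-0.761,0.2,0,0,-0.18,-1],[-0.366,-0.761,0.2,0,0,-0.18,-1]]])

```text
time: 27.55
position: [0.59, -0.0723, 0.1206]
tool_rot: [0.155, 3.138, 0.0]
ft_force: [-0.3, 0.5, -2.9]
grip_width: 0.451
grip_force: 55.0
```

Run:
```python
from h import *
for i in range(4): cam('wrist')
d=dst((.024,-.048),90,(0,.036));s=ctrl.get_state();print(s['time'],d,s['position'],s['grip_width'],s['ft_force'])
plan([(*d,.089,TY+90,-1,3)])
```

```text
27.75 [ 0.58932759 -0.0747714 ] [ 0.58969731 -0.07299077  0.12029546] 0.451965359594647 [-1.69877237 -0.22251172 -4.15485222]
[0.002, -0.018, 0.313, 0.0, -0.0, 0.002, -1] x 5
```

Request:
play_rows(increments=[[[0.014,-0.018,0.15,0,0,0.002,-1],[0.014,-0.018,0.313,0,0,0.002,-1],[0.014,-0.018,0.313,0,0,0.002,-1],[0.014,-0.018,0.313,0,0,0.002,-1],[0.014,-0.018,0.313,0,0,0.002,-1],[0.014,-0.018,0.313,0,0,0.002,-1]]])

```text
time: 28.35
position: [0.5875, -0.0749, 0.0881]
tool_rot: [-0.163, -3.136, -0.0]
ft_force: [0.1, -0.0, -3.5]
grip_width: 0.446
grip_force: 55.0
```

Request:
play_rows(increments=[[[0,0,0,0,0,0,0.1],[0,0,0,0,0,0,0.4],[0,0,0,0,0,0,0.75],[0,0,0,0,0,0,0.75],[0,0,0,0,0,0,0.75]]])

```text
time: 28.85
position: [0.5882, -0.0749, 0.0891]
tool_rot: [-0.163, -3.137, -0.0]
ft_force: [-0.5, 0.7, -0.2]
grip_width: 0.814
grip_force: 0.0
```

Request:
play_rows(increments=[[[0,0,-0.5,0,0,0,0.75],[0,0,-1,0,0,0,0.75],[0,0,-1,0,0,0,0.75],[0,0,-1,0,0,0,0.75]]])

```text
time: 29.25
position: [0.5889, -0.075, 0.1905]
tool_rot: [0.163, 3.135, 0.001]
ft_force: [-1.1, 0.3, -1.8]
grip_width: 0.876
grip_force: 0.0
```

Run:
```python
from h import *
im,C=cam('wrist');cv2.imwrite('pics/w6.png',im[:,:,::-1])
s=ctrl.get_state();print(s['time'],s['position'])
plan([(.5855,.3958,.2,74.9,.75,3)])
```

```text
29.3 [ 0.58789171 -0.07471837  0.18879239]
[0.102, 0.936, -0.022, 0.0, -0.0, 0.02, 0.75] x 2
[0.132, 0.931, -0.022, 0.0, -0.0, 0.021, 0.75] x 2
[0.162, 0.927, -0.021, 0.0, -0.0, 0.02, 0.75] x 2
[0.191, 0.922, -0.022, 0.0, -0.0, 0.02, 0.75] x 2
[0.22, 0.915, -0.022, 0.0, -0.0, 0.021, 0.75] x 6
```

View pics/w6.png

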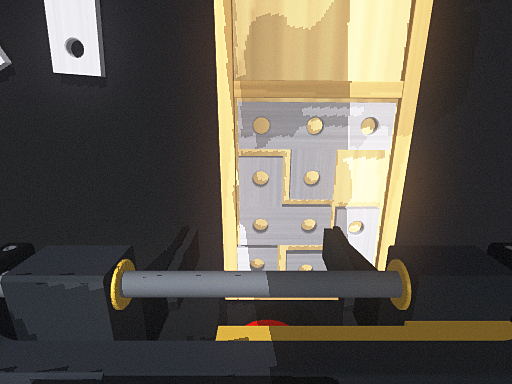

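Ell B is nested, with holes at (260,178), (260,225) and (309,225). The last free cell is at (362,178). Next is the left-hand square.

Request:
play_rows(increments=[[[0.102,0.936,-0.022,0,0,0.02,0.75],[0.102,0.936,-0.022,0,0,0.02,0.75]]])

```text
time: 29.5
position: [0.5865, 0.0194, 0.1892]
tool_rot: [-0.218, -3.13, 0.001]
ft_force: [0.3, 0.8, -0.9]
grip_width: 0.873
grip_force: 0.0
```

Request:
play_rows(increments=[[[0.132,0.931,-0.022,0,0,0.021,0.75],[0.132,0.931,-0.022,0,0,0.021,0.75]]])

```text
time: 29.7
position: [0.5856, 0.1158, 0.1912]
tool_rot: [-0.263, -3.127, 0.001]
ft_force: [0.7, 0.2, 0.1]
grip_width: 0.876
grip_force: 0.0
```

Request:
play_rows(increments=[[[0.162,0.927,-0.022,0,0,0.02,0.75],[0.162,0.927,-0.022,0,0,0.02,0.75]]])

```text
time: 29.9
position: [0.585, 0.2099, 0.1933]
tool_rot: [-0.312, -3.122, 0.002]
ft_force: [1.1, -0.4, 0.1]
grip_width: 0.874
grip_force: 0.0
```

Request:
play_rows(increments=[[[0.191,0.922,-0.022,0,0,0.02,0.75],[0.191,0.922,-0.022,0,0,0.02,0.75]]])

```text
time: 30.1
position: [0.5846, 0.3039, 0.1953]
tool_rot: [-0.361, -3.117, 0.003]
ft_force: [0.6, 0.2, 0.2]
grip_width: 0.871
grip_force: 0.0
```

Request:
play_rows(increments=[[[0.22,0.915,-0.022,0,0,0.021,0.75],[0.22,0.915,-0.022,0,0,0.021,0.75],[0.22,0.915,-0.022,0,0,0.021,0.75],[0.22,0.915,-0.022,0,0,0.021,0.75],[0.22,0.915,-0.022,0,0,0.021,0.75],[0.22,0.915,-0.022,0,0,0.021,0.75],[0.22,0.915,-0.022,0,0,0.021,0.75],[0.22,0.915,-0.022,0,0,0.021,0.75]]])

```text
time: 30.9
position: [0.5861, 0.3946, 0.2001]
tool_rot: [-0.416, -3.113, -0.0]
ft_force: [0.2, -1.6, -0.5]
grip_width: 0.876
grip_force: 0.0
```

Run:
```python
from h import *
im,C,o=plates('wrist')
for q in o:print(*q)
q=[x for x in o if x[0]=='square'][0][1:4]
mission((q[0],q[1],(q[2]+45)%90-45),'square',(0,0),90,dst((-.024,.048),0,(0,0)),TY+90)
```

```text
square 0.5847 0.3962 -15.1 0.58 [262. 183.]
pose (np.float64(0.5847), np.float64(0.3962), np.float64(-15.100000000000001)) grasp [0.5847 0.3962] dest [0.58725923 0.02195358] t 30.95
[0.008, 0.004, 0.5, 0.0, -0.0, -0.0, 0.75] x 2
[0.007, 0.005, 0.501, 0.0, -0.0, -0.001, 0.75] x 3
[-0.0, -0.0, 0.255, 0.0, -0.0, 0.0, 0.75] x 4
[-0.0, -0.0, -0.0, 0.0, -0.0, 0.0, -1] x 8
[0.0, -0.0, -0.655, 0.0, -0.0, 0.0, -1] x 3
[-0.25, -0.902, -0.0, 0.0, -0.0, -0.026, -1] x 2
[-0.212, -0.911, -0.001, 0.0, -0.0, -0.025, -1] x 2
[-0.177, -0.919, -0.0, 0.0, -0.0, -0.026, -1] x 2
[-0.139, -0.925, -0.001, 0.0, -0.0, -0.025, -1] x 6
```

Request:
play_rows(increments=[[[0.015,0.009,0.5,0,0,0,0.75],[0.015,0.009,1,0,0,0,0.75],[0.015,0.009,1,0,0,0,0.75],[0.015,0.009,1,0,0,0,0.75]]])

```text
time: 31.35
position: [0.5843, 0.3965, 0.0998]
tool_rot: [-0.414, -3.113, 0.002]
ft_force: [0.2, -0.1, 0.8]
grip_width: 0.87
grip_force: 0.0
```

Request:
play_rows(increments=[[[0,0,0.256,0,0,0,0.75],[0,0,0.256,0,0,0,0.75],[0,0,0.256,0,0,0,0.75],[0,0,0.256,0,0,0,0.75]]])

```text
time: 31.75
position: [0.5857, 0.3976, 0.0771]
tool_rot: [0.413, 3.112, 0.004]
ft_force: [0.3, 0.7, 0.5]
grip_width: 0.877
grip_force: 0.0
```

Request:
play_rows(increments=[[[0,0,0,0,0,0,-1],[0,0,0,0,0,0,-1],[0,0,0,0,0,0,-1],[0,0,0,0,0,0,-1],[0,0,0,0,0,0,-1],[0,0,0,0,0,0,-1],[0,0,0,0,0,0,-1],[0,0,0,0,0,0,-1]]])

```text
time: 32.55
position: [0.5844, 0.3969, 0.0742]
tool_rot: [-0.413, -3.114, 0.0]
ft_force: [0.4, 0.2, -0.1]
grip_width: 0.457
grip_force: 55.0
```

Request:
play_rows(increments=[[[0,0,-0.3,0,0,0,-1],[0,0,-0.655,0,0,0,-1],[0,0,-0.655,0,0,0,-1]]])

```text
time: 32.85
position: [0.5872, 0.3983, 0.1455]
tool_rot: [0.413, 3.108, 0.01]
ft_force: [0.6, 0.2, -0.1]
grip_width: 0.455
grip_force: 55.0
```

Request:
play_rows(increments=[[[-0.25,-0.902,0,0,0,-0.026,-1],[-0.25,-0.902,0,0,0,-0.026,-1]]])

```text
time: 33.05
position: [0.5843, 0.3029, 0.139]
tool_rot: [-0.343, -3.122, 0.001]
ft_force: [0.6, -1.5, -0.6]
grip_width: 0.453
grip_force: 55.0
```

Request:
play_rows(increments=[[[-0.212,-0.911,0,0,0,-0.025,-1],[-0.212,-0.911,0,0,0,-0.025,-1]]])

```text
time: 33.25
position: [0.585, 0.2068, 0.1389]
tool_rot: [-0.288, -3.127, 0.002]
ft_force: [1.2, -1.3, -0.9]
grip_width: 0.451
grip_force: 55.0
```

Request:
play_rows(increments=[[[-0.177,-0.919,0,0,0,-0.026,-1],[-0.177,-0.919,0,0,0,-0.026,-1]]])

```text
time: 33.45
position: [0.5855, 0.1133, 0.1391]
tool_rot: [-0.225, -3.132, 0.001]
ft_force: [0.0, 0.1, -1.2]
grip_width: 0.456
grip_force: 55.0
```

Request:
play_rows(increments=[[[-0.139,-0.925,0,0,0,-0.025,-1],[-0.139,-0.925,0,0,0,-0.025,-1],[-0.139,-0.925,0.2,0,0,-0.025,-1],[-0.139,-0.925,0.2,0,0,-0.025,-1],[-0.139,-0.925,0.2,0,0,-0.025,-1],[-0.139,-0.925,0.2,0,0,-0.025,-1],[-0.139,-0.925,0.2,0,0,-0.025,-1],[-0.139,-0.925,0.2,0,0,-0.025,-1]]])

```text
time: 34.25
position: [0.587, 0.0237, 0.1201]
tool_rot: [0.16, 3.137, 0.001]
ft_force: [-0.7, 0.3, -2.1]
grip_width: 0.452
grip_force: 55.0
```

Run:
```python
from h import *
for i in range(4): cam('wrist')
d=dst((-.024,.048),0,(0,0));s=ctrl.get_state();print(s['time'],d,s['position'],s['grip_width'],s['ft_force'])
plan([(*d,.089,TY+90,-1,3)])
```

```text
34.45 [0.58725923 0.02195358] [0.58682599 0.02290189 0.11986591] 0.4533699562333474 [ 0.28703194  0.48592689 -2.02276963]
[-0.005, -0.009, 0.309, 0.0, -0.0, -0.0, -1] x 5
```

Request:
play_rows(increments=[[[-0.005,-0.009,0.15,0,0,0,-1],[-0.005,-0.009,0.309,0,0,0,-1],[-0.005,-0.009,0.309,0,0,0,-1],[-0.005,-0.009,0.309,0,0,0,-1],[-0.005,-0.009,0.309,0,0,0,-1],[-0.005,-0.009,0.309,0,0,0,-1]]])

```text
time: 35.05
position: [0.5866, 0.0217, 0.0881]
tool_rot: [-0.163, -3.136, 0.0]
ft_force: [0.6, -0.1, -1.0]
grip_width: 0.453
grip_force: 55.0
```

Request:
play_rows(increments=[[[0,0,0,0,0,0,0.1],[0,0,0,0,0,0,0.4],[0,0,0,0,0,0,0.75],[0,0,0,0,0,0,0.75],[0,0,0,0,0,0,0.75]]])

```text
time: 35.55
position: [0.5872, 0.0217, 0.0889]
tool_rot: [-0.163, -3.137, -0.0]
ft_force: [-0.9, 0.1, 0.2]
grip_width: 0.809
grip_force: 0.0
```

Request:
play_rows(increments=[[[0,0,-0.5,0,0,0,0.75],[0,0,-1,0,0,0,0.75],[0,0,-1,0,0,0,0.75],[0,0,-1,0,0,0,0.75]]])

```text
time: 35.95
position: [0.588, 0.0218, 0.1904]
tool_rot: [0.163, 3.135, 0.002]
ft_force: [-0.2, -0.2, 0.0]
grip_width: 0.873
grip_force: 0.0
```

Run:
```python
from h import *
im,C=cam('wrist');cv2.imwrite('pics/w7.png',im[:,:,::-1])
im,C,o=plates('top')
for q in o:print(*q)
s=ctrl.get_state();print(s['time'],s['position'])
plan([(.4725,.432,.2,97.4,.75,4)])
```

```text
strap 0.4182 -0.3162 -158.5 0.75 [354. 238.]
strap 0.4244 -0.2144 -10.5 0.9 [318. 236.]
strap 0.4378 -0.411 -2.1 0.97 [388. 232.]
strap 0.4712 0.432 7.4 0.88 [ 88. 217.]
36.05 [0.58639041 0.0218224  0.18769745]
[0.311, 0.792, -0.024, 0.0, -0.0, -0.03, 0.75] x 2
[0.274, 0.807, -0.024, 0.0, -0.001, -0.029, 0.75] x 2
[0.237, 0.817, -0.024, 0.0, 0.0, -0.03, 0.75] x 2
[0.198, 0.828, -0.025, 0.0, -0.0, -0.03, 0.75] x 2
[0.159, 0.837, -0.024, 0.0, -0.001, -0.029, 0.75] x 7
```

View pics/w7.png

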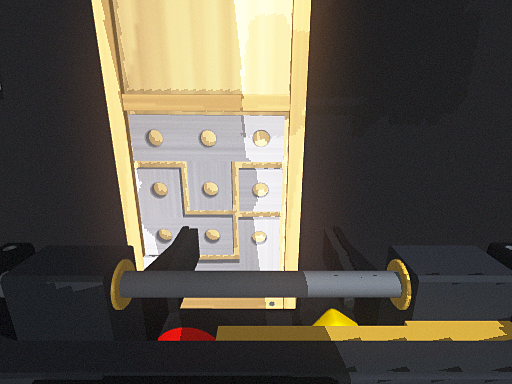

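All five kit plates are nested, with the last square at (261,189). Now the straps, starting with the left one.

Request:
play_rows(increments=[[[0.311,0.792,-0.024,0,0,-0.03,0.75],[0.311,0.792,-0.024,0,0,-0.03,0.75]]])

```text
time: 36.25
position: [0.5629, 0.105, 0.1892]
tool_rot: [-0.089, -3.136, 0.0]
ft_force: [0.7, 1.1, 0.3]
grip_width: 0.878
grip_force: 0.0
```

Request:
play_rows(increments=[[[0.274,0.807,-0.024,0,0,-0.029,0.75],[0.274,0.807,-0.024,0,0,-0.029,0.75]]])

```text
time: 36.45
position: [0.5394, 0.1889, 0.1916]
tool_rot: [-0.012, -3.137, 0.0]
ft_force: [1.2, 0.4, 0.2]
grip_width: 0.877
grip_force: 0.0
```

Request:
play_rows(increments=[[[0.237,0.817,-0.024,0,0,-0.03,0.75],[0.237,0.817,-0.024,0,0,-0.03,0.75]]])

```text
time: 36.65
position: [0.5164, 0.2709, 0.1941]
tool_rot: [0.062, -3.137, 0.001]
ft_force: [-0.4, -0.2, -0.3]
grip_width: 0.876
grip_force: 0.0
```

Request:
play_rows(increments=[[[0.198,0.828,-0.024,0,0,-0.03,0.75],[0.198,0.828,-0.024,0,0,-0.03,0.75]]])

```text
time: 36.85
position: [0.4935, 0.3528, 0.1963]
tool_rot: [0.136, -3.135, 0.001]
ft_force: [0.8, 0.9, 0.1]
grip_width: 0.874
grip_force: 0.0
```

Request:
play_rows(increments=[[[0.159,0.837,-0.024,0,0,-0.029,0.75],[0.159,0.837,-0.024,0,0,-0.029,0.75],[0.159,0.837,-0.024,0,0,-0.029,0.75],[0.159,0.837,-0.024,0,0,-0.029,0.75],[0.159,0.837,-0.024,0,0,-0.029,0.75],[0.159,0.837,-0.024,0,0,-0.029,0.75],[0.159,0.837,-0.024,0,0,-0.029,0.75],[0.159,0.837,-0.024,0,0,-0.029,0.75]]])

```text
time: 37.65
position: [0.4738, 0.431, 0.201]
tool_rot: [0.2, -3.135, -0.0]
ft_force: [0.3, -1.0, 0.0]
grip_width: 0.874
grip_force: 0.0
```

```bash
cat >> h.py <<'E'
PB=loc((*TC,TY),(-.1035,0))
def strapgo(near):
    for i in range(5): cam('wrist')
    im,C,o=plates('wrist')
    for x in o: print(*x)
    q=min((x for x in o if x[0]=='strap'),key=lambda x:np.hypot(x[1]-near[0],x[2]-near[1]))
    th=(q[3]+90)%180-90;q=(q[1],q[2],th);open('q.txt','w').write(repr(tuple(map(float,q))))
    s=ctrl.get_state();print(q,s['position'],s['time'])
    plan([(*q[:2],.1,th+90,.75,0),(*q[:2],.0745,th+90,.75,2)])
def strapheld():
    q=eval(open('q.txt').read());s=ctrl.get_state();t=np.radians(q[2])
    e=(np.array(s['position'][:2])-q[:2])@np.array([np.cos(t),np.sin(t)])
    g=loc((*PB,TY),(e,0));print('offset along',e,'z',s['position'][2],s['grip_force']);open('g.txt','w').write(repr(tuple(map(float,g))))
    plan([(*s['position'][:2],.16,q[2]+90,-1,0),(*g,.16,TY+90,-1,3)])
def strapplace(z):
    for i in range(5): cam('wrist')
    g=eval(open('g.txt').read());s=ctrl.get_state();print(g,s['position'],s['grip_width'],s['time'])
    plan([(*g,z+.01,TY+90,-1,3),(*g,z,TY+90,-1,3)])
E
python3 - <<'E'
from h import *
strapgo((.4725,.432))
E
```

```text
Traceback (most recent call last):
  File "h.py", line 89, in strapgo
    q=min((x for x in o if x[0]=='strap'),key=lambda x:np.hypot(x[1]-near[0],x[2]-near[1]))
ValueError: min() iterable argument is empty
```

Run:
```python
from h import *
im,C,o=plates('top',save='pics/t3.png')
for q in o:print(*q)
im,C,o=plates('wrist')
for q in o:print(*q)
cv2.imwrite('pics/w8.png',im[:,:,::-1])
```

```text
ell 0.6859 0.0114 174.3 1.21 [244. 152.]
square 0.588 0.0228 -5.4 1.24 [234. 178.]
strap 0.4182 -0.3162 21.4 0.75 [354. 238.]
strap 0.4244 -0.2145 -10.3 0.89 [318. 236.]
strap 0.4378 -0.4109 178.1 0.96 [388. 232.]
tee 0.5344 -0.0198 -96.4 1.32 [249. 192.]
tee 0.6236 -0.0789 -8.1 1.69 [265. 165.]
```

View pics/w8.png

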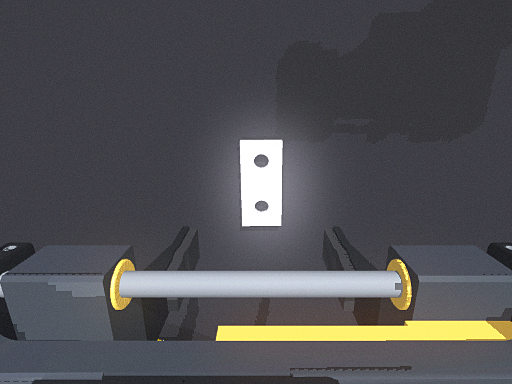

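The strap is right where expected, with holes at (261,160) and (261,206). Its light halo merged with it at my threshold, so I'm raising the threshold.

```bash
sed -i "s/im,C,o=plates('wrist')/im,C,o=plates('wrist',thr=185)/" h.py
python3 - <<'E'
from h import *
strapgo((.4725,.432))
E
```

```text
strap 0.4723 0.4315 -172.2 0.35 [261. 182.]
(np.float64(0.4723), np.float64(0.4315), np.float64(7.800000000000011)) [0.47330195 0.43189021 0.20088013] 38.35
[0.005, -0.001, 0.504, 0.0, -0.0, -0.002, 0.75] x 2
[0.005, -0.002, 0.505, 0.0, -0.0, -0.003, 0.75] x 3
[-0.0, 0.0, 0.255, 0.0, -0.0, 0.0, 0.75] x 4
```

Request:
play_rows(increments=[[[0.01,-0.003,0.5,0,0,-0.005,0.75],[0.01,-0.003,1,0,0,-0.005,0.75],[0.01,-0.003,1,0,0,-0.005,0.75],[0.01,-0.003,1,0,0,-0.005,0.75]]])

```text
time: 38.75
position: [0.4721, 0.4312, 0.1009]
tool_rot: [0.214, -3.133, 0.002]
ft_force: [0.9, 0.4, 0.6]
grip_width: 0.878
grip_force: 0.0
```

Request:
play_rows(increments=[[[0,0,0.264,0,0,0,0.75],[0,0,0.264,0,0,0,0.75],[0,0,0.264,0,0,0,0.75],[0,0,0.264,0,0,0,0.75],[0,0,0.264,0,0,0,0.75]]])

```text
time: 39.25
position: [0.4731, 0.4322, 0.0765]
tool_rot: [-0.214, 3.133, 0.003]
ft_force: [-1.0, -0.2, -1.0]
grip_width: 0.873
grip_force: 0.0
```

Request:
play_rows(increments=[[[0,0,0,0,0,0,-1],[0,0,0,0,0,0,-1],[0,0,0,0,0,0,-1],[0,0,0,0,0,0,-1],[0,0,0,0,0,0,-1],[0,0,0,0,0,0,-1],[0,0,0,0,0,0,-1],[0,0,0,0,0,0,-1]]])

```text
time: 40.05
position: [0.4722, 0.4316, 0.0744]
tool_rot: [0.215, -3.134, -0.0]
ft_force: [-0.4, 0.9, 0.2]
grip_width: 0.454
grip_force: 55.0
```

Run:
```python
from h import *
strapheld()
```

```text
offset along -0.00010468428700743831 z 0.07440387665556362 54.99981164932251
[0.001, 0.0, -0.856, 0.0, -0.0, 0.0, -1] x 3
[0.172, -0.871, -0.0, 0.0, -0.0, 0.031, -1] x 2
[0.129, -0.879, -0.0, 0.0, -0.0, 0.03, -1] x 2
[0.087, -0.884, -0.0, 0.0, -0.0, 0.031, -1] x 2
[0.045, -0.887, -0.0, 0.0, -0.0, 0.03, -1] x 2
[0.003, -0.888, -0.001, 0.0, -0.0, 0.031, -1] x 6
```

Request:
play_rows(increments=[[[0,0,-0.3,0,0,0,-1],[0,0,-0.7,0,0,0,-1],[0,0,-0.856,0,0,0,-1]]])

```text
time: 40.35
position: [0.4737, 0.4323, 0.1635]
tool_rot: [-0.214, 3.131, 0.005]
ft_force: [1.2, 0.0, -1.8]
grip_width: 0.457
grip_force: 55.0
```

Request:
play_rows(increments=[[[0.172,-0.871,0,0,0,0.031,-1],[0.172,-0.871,0,0,0,0.031,-1]]])

```text
time: 40.55
position: [0.4669, 0.3413, 0.1598]
tool_rot: [0.139, -3.138, 0.001]
ft_force: [0.7, -1.2, -3.6]
grip_width: 0.455
grip_force: 55.0
```

Request:
play_rows(increments=[[[0.129,-0.879,0,0,0,0.03,-1],[0.129,-0.879,0,0,0,0.03,-1]]])

```text
time: 40.75
position: [0.4613, 0.2507, 0.159]
tool_rot: [0.06, -3.139, 0.002]
ft_force: [1.8, -0.2, -1.0]
grip_width: 0.456
grip_force: 55.0
```

Request:
play_rows(increments=[[[0.087,-0.884,0,0,0,0.031,-1],[0.087,-0.884,0,0,0,0.031,-1]]])

```text
time: 40.95
position: [0.456, 0.1622, 0.1592]
tool_rot: [-0.016, -3.14, 0.002]
ft_force: [0.8, -0.7, -2.5]
grip_width: 0.45
grip_force: 55.0
```

Request:
play_rows(increments=[[[0.045,-0.887,0,0,0,0.03,-1],[0.045,-0.887,0,0,0,0.03,-1]]])

```text
time: 41.15
position: [0.4507, 0.0738, 0.1593]
tool_rot: [-0.09, -3.139, 0.001]
ft_force: [0.6, -0.0, -2.3]
grip_width: 0.451
grip_force: 55.0
```

Request:
play_rows(increments=[[[0.003,-0.888,0,0,0,0.031,-1],[0.003,-0.888,0,0,0,0.031,-1],[0.003,-0.888,0.3,0,0,0.031,-1],[0.003,-0.888,0.3,0,0,0.031,-1],[0.003,-0.888,0.3,0,0,0.031,-1],[0.003,-0.888,0.3,0,0,0.031,-1],[0.003,-0.888,0.3,0,0,0.031,-1],[0.003,-0.888,0.3,0,0,0.031,-1]]])

```text
time: 41.95
position: [0.447, -0.0112, 0.1307]
tool_rot: [0.161, 3.137, 0.001]
ft_force: [0.2, -0.3, -2.6]
grip_width: 0.451
grip_force: 55.0
```

Run:
```python
from h import *
strapplace(.0845)
im,C,o=plates('top')
for q in o:print(*q)
```

```text
(0.4464441286731783, -0.011750211679096696) [ 0.44658745 -0.0117261   0.13019461] 0.4561366803074168 42.2
[0.001, -0.0, 0.357, 0.0, -0.0, -0.0, -1] x 5
[0.0, -0.0, 0.1, 0.0, -0.0, -0.0, -1] x 5
ell 0.6858 0.0116 174.5 1.08 [244. 152.]
strap 0.4182 -0.3162 -158.5 0.75 [354. 238.]
strap 0.4244 -0.2145 -10.3 0.89 [318. 236.]
strap 0.4379 -0.411 -2.0 0.99 [388. 231.]
```

Request:
play_rows(increments=[[[0,0,0.15,0,0,0,-1],[0,0,0.357,0,0,0,-1],[0,0,0.4,0,0,0,-1],[0,0,0.457,0,0,0,-1],[0,0,0.457,0,0,0,-1],[0,0,0.457,0,0,0,-1],[0,0,0.457,0,0,0,-1],[0,0,0.457,0,0,0,-1]]])

```text
time: 43.05
position: [0.4469, -0.0118, 0.0849]
tool_rot: [0.163, 3.137, 0.001]
ft_force: [-0.3, -0.7, -2.6]
grip_width: 0.452
grip_force: 55.0
```

Request:
play_rows(increments=[[[0,0,0,0,0,0,0],[0,0,0,0,0,0,0.2],[0,0,0,0,0,0,0.5],[0,0,0,0,0,0,0.5],[0,0,0,0,0,0,0.5]]])

```text
time: 43.55
position: [0.4466, -0.0118, 0.0845]
tool_rot: [-0.163, -3.137, -0.0]
ft_force: [-0.9, 0.3, 0.3]
grip_width: 0.728
grip_force: 0.0
```

Request:
play_rows(increments=[[[0,0,-0.5,0,0,0,0.75],[0,0,-1,0,0,0,0.75],[0,0,-1,0,0,0,0.75],[0,0,-1,0,0,0,0.75]]])

```text
time: 43.95
position: [0.4474, -0.0117, 0.1857]
tool_rot: [0.163, 3.135, 0.003]
ft_force: [-0.8, 0.0, -0.6]
grip_width: 0.872
grip_force: 0.0
```

Run:
```python
from h import *
s=ctrl.get_state();print(s['time'],s['position'])
plan([(.426,-.2145,.2,79.6,.75,4)])
```

```text
43.95 [ 0.44736484 -0.01166541  0.18565815]
[0.001, -0.68, -0.049, 0.0, 0.0, 0.017, 0.75] x 2
[-0.018, -0.679, -0.049, 0.001, 0.001, 0.016, 0.75] x 2
[-0.034, -0.679, -0.048, 0.0, 0.0, 0.017, 0.75] x 7
```

Request:
play_rows(increments=[[[0.001,-0.68,-0.049,0,0,0.017,0.75],[0.001,-0.68,-0.049,0,0,0.017,0.75]]])

```text
time: 44.15
position: [0.438, -0.0827, 0.1883]
tool_rot: [-0.209, -3.132, 0.003]
ft_force: [0.8, -0.1, 0.1]
grip_width: 0.874
grip_force: 0.0
```

Request:
play_rows(increments=[[[-0.018,-0.679,-0.049,0,0,0.016,0.75],[-0.018,-0.679,-0.049,0,0,0.016,0.75]]])

```text
time: 44.35
position: [0.4306, -0.1511, 0.1932]
tool_rot: [-0.252, -3.129, 0.003]
ft_force: [-0.5, 0.4, 0.4]
grip_width: 0.877
grip_force: 0.0
```

Request:
play_rows(increments=[[[-0.034,-0.679,-0.04,0,0,0.017,0.75],[-0.034,-0.679,-0.04,0,0,0.017,0.75],[-0.034,-0.679,-0.04,0,0,0.017,0.75],[-0.034,-0.679,-0.04,0,0,0.017,0.75],[-0.034,-0.679,-0.04,0,0,0.017,0.75],[-0.034,-0.679,-0.04,0,0,0.017,0.75]]])

```text
time: 44.95
position: [0.4253, -0.2132, 0.1977]
tool_rot: [-0.282, -3.127, -0.001]
ft_force: [-0.6, 0.1, -0.4]
grip_width: 0.876
grip_force: 0.0
```

Run:
```python
from h import *
strapgo((.426,-.2145))
```

```text
strap 0.4181 -0.3183 -158.6 1.54 [160. 197.]
strap 0.4257 -0.2156 -10.1 0.59 [260. 184.]
(np.float64(0.4257), np.float64(-0.2156), np.float64(-10.099999999999994)) [ 0.42531562 -0.21434291  0.19817385] 45.25
[-0.007, -0.012, 0.982, 0.0, -0.0, -0.003, 0.75] x 3
[0.0, 0.0, 0.255, 0.0, -0.0, -0.0, 0.75] x 4
```

Request:
play_rows(increments=[[[-0.007,-0.012,0.5,0,0,-0.003,0.75],[-0.007,-0.012,0.982,0,0,-0.003,0.75],[-0.007,-0.012,0.982,0,0,-0.003,0.75],[-0.007,-0.012,0.982,0,0,-0.003,0.75]]])

```text
time: 45.65
position: [0.4252, -0.2163, 0.1001]
tool_rot: [-0.279, -3.126, 0.002]
ft_force: [0.1, -0.0, 0.5]
grip_width: 0.877
grip_force: 0.0
```

Request:
play_rows(increments=[[[0,0,0.255,0,0,0,0.75],[0,0,0.255,0,0,0,0.75],[0,0,0.255,0,0,0,0.75],[0,0,0.255,0,0,0,0.75],[0,0,0.255,0,0,0,0.75]]])

```text
time: 46.15
position: [0.4267, -0.2162, 0.076]
tool_rot: [0.278, 3.127, 0.001]
ft_force: [-1.0, 0.1, 0.7]
grip_width: 0.875
grip_force: 0.0
```

Request:
play_rows(increments=[[[0,0,0,0,0,0,-1],[0,0,0,0,0,0,-1],[0,0,0,0,0,0,-1],[0,0,0,0,0,0,-1],[0,0,0,0,0,0,-1],[0,0,0,0,0,0,-1],[0,0,0,0,0,0,-1],[0,0,0,0,0,0,-1]]])

```text
time: 46.95
position: [0.4256, -0.2158, 0.0744]
tool_rot: [-0.278, -3.128, -0.0]
ft_force: [0.5, 0.9, 0.6]
grip_width: 0.454
grip_force: 55.0
```

Run:
```python
from h import *
strapheld()
```

```text
offset along -0.00010462427748478119 z 0.0743762448181364 55.00000476837158
[0.001, 0.0, -0.856, 0.0, -0.001, -0.001, -1] x 3
[0.05, 0.682, 0.0, 0.0, 0.0, -0.015, -1] x 2
[0.035, 0.683, 0.0, 0.0, 0.0, -0.016, -1] x 2
[0.017, 0.683, 0.0, 0.0, 0.0, -0.015, -1] x 6
```

Request:
play_rows(increments=[[[0,0,-0.3,0,0,0,-1],[0,0,-0.7,0,0,0,-1],[0,0,-0.856,0,0,0,-1]]])

```text
time: 47.25
position: [0.4266, -0.217, 0.1625]
tool_rot: [0.279, 3.126, -0.001]
ft_force: [0.5, 0.2, -2.4]
grip_width: 0.453
grip_force: 55.0
```

Request:
play_rows(increments=[[[0.05,0.682,0,0,0,-0.015,-1],[0.05,0.682,0,0,0,-0.015,-1]]])

```text
time: 47.45
position: [0.4331, -0.1446, 0.1603]
tool_rot: [0.238, 3.132, 0.004]
ft_force: [-0.0, 0.3, -2.8]
grip_width: 0.45
grip_force: 55.0
```

Request:
play_rows(increments=[[[0.035,0.683,0,0,0,-0.016,-1],[0.035,0.683,0,0,0,-0.016,-1]]])

```text
time: 47.65
position: [0.4396, -0.0757, 0.1597]
tool_rot: [-0.195, -3.134, -0.003]
ft_force: [-0.2, -1.0, -2.2]
grip_width: 0.454
grip_force: 55.0
```

Request:
play_rows(increments=[[[0.017,0.683,0,0,0,-0.015,-1],[0.017,0.683,0,0,0,-0.015,-1],[0.017,0.683,0.3,0,0,-0.015,-1],[0.017,0.683,0.3,0,0,-0.015,-1],[0.017,0.683,0.3,0,0,-0.015,-1],[0.017,0.683,0.3,0,0,-0.015,-1],[0.017,0.683,0.3,0,0,-0.015,-1],[0.017,0.683,0.3,0,0,-0.015,-1]]])

```text
time: 48.45
position: [0.4474, -0.0123, 0.1308]
tool_rot: [0.167, 3.136, 0.001]
ft_force: [-0.5, -0.6, -2.9]
grip_width: 0.451
grip_force: 55.0
```

Run:
```python
from h import *
strapplace(.0922)
im,C,o=plates('top')
for q in o:print(*q)
```

```text
(0.4464441883648195, -0.011750217847627762) [ 0.44694071 -0.0119957   0.13020819] 0.4525037840296245 48.7
[0.005, 0.002, 0.28, 0.0, -0.0, -0.002, -1] x 5
[0.0, -0.0, 0.1, 0.0, -0.0, 0.0, -1] x 5
ell 0.6858 0.0116 174.5 1.08 [244. 152.]
strap 0.4182 -0.3162 -158.5 0.75 [354. 238.]
strap 0.4378 -0.411 -2.1 0.97 [388. 232.]
```

Request:
play_rows(increments=[[[0.005,0.002,0.15,0,0,-0.002,-1],[0.005,0.002,0.28,0,0,-0.002,-1],[0.005,0.002,0.33,0,0,-0.002,-1],[0.005,0.002,0.38,0,0,-0.002,-1],[0.005,0.002,0.38,0,0,-0.002,-1],[0.005,0.002,0.38,0,0,-0.002,-1],[0.005,0.002,0.38,0,0,-0.002,-1],[0.005,0.002,0.38,0,0,-0.002,-1]]])

```text
time: 49.55
position: [0.4465, -0.0116, 0.0922]
tool_rot: [-0.16, -3.137, -0.0]
ft_force: [-0.0, 0.2, -2.5]
grip_width: 0.448
grip_force: 55.0
```

Request:
play_rows(increments=[[[0,0,0,0,0,0,0],[0,0,0,0,0,0,0.2],[0,0,0,0,0,0,0.5],[0,0,0,0,0,0,0.5],[0,0,0,0,0,0,0.5]]])

```text
time: 50.05
position: [0.4465, -0.0117, 0.0922]
tool_rot: [-0.16, -3.137, -0.0]
ft_force: [0.9, -0.1, -0.2]
grip_width: 0.724
grip_force: 0.0
```

Request:
play_rows(increments=[[[0,0,-0.5,0,0,0,0.75],[0,0,-1,0,0,0,0.75],[0,0,-1,0,0,0,0.75],[0,0,-1,0,0,0,0.75]]])

```text
time: 50.45
position: [0.4472, -0.0115, 0.1933]
tool_rot: [0.16, 3.135, 0.003]
ft_force: [-0.6, 0.4, -0.1]
grip_width: 0.869
grip_force: 0.0
```

Run:
```python
from h import *
s=ctrl.get_state();print(s['time'],s['position'])
plan([(.42,-.317,.2,111.4,.75,4)])
```

```text
50.45 [ 0.44720729 -0.01148521  0.19330774]
[-0.01, -0.767, -0.018, 0.0, 0.0, -0.076, 0.75] x 2
[0.081, -0.762, -0.019, 0.0, 0.001, -0.075, 0.75] x 2
[0.171, -0.748, -0.018, 0.001, 0.0, -0.076, 0.75] x 2
[0.258, -0.722, -0.017, -0.0, 0.001, -0.076, 0.75] x 7
```

Request:
play_rows(increments=[[[-0.01,-0.767,-0.018,0,0,-0.076,0.75],[-0.01,-0.767,-0.018,0,0,-0.076,0.75]]])

```text
time: 50.65
position: [0.4383, -0.0904, 0.1927]
tool_rot: [0.03, -3.139, 0.002]
ft_force: [0.2, -1.0, 0.2]
grip_width: 0.877
grip_force: 0.0
```

Request:
play_rows(increments=[[[0.081,-0.762,-0.019,0,0,-0.075,0.75],[0.081,-0.762,-0.019,0,0,-0.075,0.75]]])

```text
time: 50.85
position: [0.4312, -0.1669, 0.1946]
tool_rot: [0.213, -3.132, 0.001]
ft_force: [-0.6, -0.4, -0.3]
grip_width: 0.876
grip_force: 0.0
```

Request:
play_rows(increments=[[[0.171,-0.748,-0.018,0,0,-0.076,0.75],[0.171,-0.748,-0.018,0,0,-0.076,0.75]]])

```text
time: 51.05
position: [0.4247, -0.2422, 0.1964]
tool_rot: [0.402, -3.113, -0.001]
ft_force: [0.6, -0.6, -0.2]
grip_width: 0.878
grip_force: 0.0
```

Request:
play_rows(increments=[[[0.258,-0.722,-0.017,0,0,-0.076,0.75],[0.258,-0.722,-0.017,0,0,-0.076,0.75],[0.258,-0.722,-0.017,0,0,-0.076,0.75],[0.258,-0.722,-0.017,0,0,-0.076,0.75],[0.258,-0.722,-0.017,0,0,-0.076,0.75],[0.258,-0.722,-0.017,0,0,-0.076,0.75],[0.258,-0.722,-0.017,0,0,-0.076,0.75]]])

```text
time: 51.75
position: [0.4201, -0.3153, 0.199]
tool_rot: [0.59, -3.085, -0.001]
ft_force: [-0.0, 0.7, -0.1]
grip_width: 0.875
grip_force: 0.0
```

Run:
```python
from h import *
strapgo((.42,-.317))
```

```text
strap 0.4395 -0.4125 -2.6 0.87 [164. 167.]
(np.float64(0.4395), np.float64(-0.4125), np.float64(-2.5999999999999943)) [ 0.41940075 -0.31685172  0.199326  ] 52.05
[0.081, -0.482, 0.497, 0.0, -0.0, 0.134, 0.75] x 2
[-0.021, -0.488, 0.496, 0.0, -0.0, 0.133, 0.75] x 3
[0.0, -0.001, 0.255, 0.0, -0.0, 0.0, 0.75] x 4
```

Run:
```python
from h import *
for t in(100,150,210,230):
    im,C,o=plates('wrist',thr=t)
    print(t,[q[:4] for q in o])
cv2.imwrite('pics/w9.png',im[:,:,::-1])
g=im.max(2);print(g[180,230:295].tolist()); hs=cv2.cvtColor(im,cv2.COLOR_RGB2HSV);print(hs[180,230:295,1].tolist())
for q in plates('top')[2]:print(*q)
```

```text
100 [('strap', np.float64(0.4193), np.float64(-0.318), np.float64(-158.7)), ('strap', np.float64(0.4388), np.float64(-0.4125), np.float64(-2.6))]
150 [('strap', np.float64(0.4193), np.float64(-0.3179), np.float64(-158.7)), ('strap', np.float64(0.439), np.float64(-0.4125), np.float64(-2.6))]
210 []
230 []
[36, 36, 36, 42, 33, 32, 35, 39, 35, 22, 55, 202, 182, 185, 190, 190, 190, 182, 178, 191, 182, 188, 188, 186, 193, 188, 188, 187, 186, 188, 189, 189, 188, 189, 184, 185, 187, 187, 178, 180, 185, 186, 188, 185, 178, 189, 187, 184, 187, 192, 196, 150, 20, 37, 34, 42, 42, 35, 41, 38, 40, 36, 35, 32, 39]
[21, 28, 7, 24, 54, 16, 22, 20, 44, 23, 14, 9, 7, 11, 11, 9, 11, 6, 7, 12, 10, 12, 15, 11, 8, 12, 9, 12, 12, 15, 9, 13, 9, 11, 8, 12, 12, 10, 9, 9, 12, 14, 11, 14, 13, 13, 10, 4, 15, 12, 9, 14, 38, 14, 30, 6, 12, 29, 31, 27, 70, 21, 22, 16, 20]
ell 0.6857 0.0117 174.6 1.03 [244. 152.]
square 0.5881 0.0228 84.3 1.08 [234. 178.]
strap 0.447 -0.0103 -6.0 1.1 [245. 227.]
tee 0.5345 -0.0192 -96.5 1.23 [249. 192.]
tee 0.6237 -0.0789 -8.1 1.85 [265. 165.]
```

View pics/w9.png

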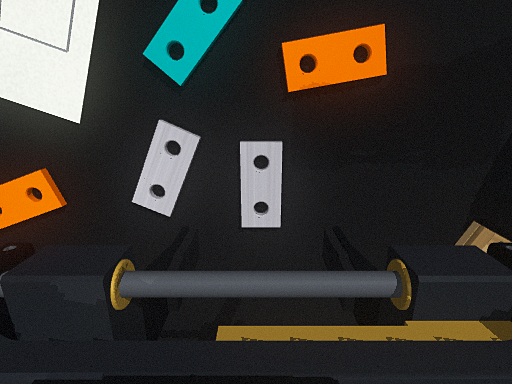

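The plates lie in shadow here, so the lower threshold is right. The strap is at (261,185), straight under the gripper, and the coloured look-alikes stand clear of it. I'm grasping it now.

```bash
sed -i "s/thr=185/thr=140/" h.py
python3 - <<'E'
from h import *
strapgo((.42,-.317))
E
```

```text
strap 0.4193 -0.3179 21.6 0.65 [261. 183.]
strap 0.439 -0.4125 177.4 0.47 [165. 168.]
(np.float64(0.4193), np.float64(-0.3179), np.float64(21.599999999999994)) [ 0.41910815 -0.31725477  0.19921865] 52.6
[-0.0, -0.004, 0.496, 0.0, -0.0, -0.001, 0.75] x 1
[-0.0, -0.003, 0.496, 0.0, -0.0, -0.001, 0.75] x 2
[-0.0, -0.0, 0.255, 0.0, -0.0, -0.0, 0.75] x 4
```

Request:
play_rows(increments=[[[0,-0.007,0.5,0,0,-0.002,0.75],[0,-0.007,0.992,0,0,-0.002,0.75],[0,-0.007,0.992,0,0,-0.002,0.75],[0,-0.007,0.992,0,0,-0.002,0.75]]])

```text
time: 53.0
position: [0.4173, -0.3171, 0.0974]
tool_rot: [0.586, -3.082, -0.006]
ft_force: [-0.5, -0.1, -0.2]
grip_width: 0.872
grip_force: 0.0
```

Request:
play_rows(increments=[[[0,0,0.255,0,0,0,0.75],[0,0,0.255,0,0,0,0.75],[0,0,0.255,0,0,0,0.75],[0,0,0.255,0,0,0,0.75],[0,0,0.255,0,0,0,0.75]]])

```text
time: 53.5
position: [0.4202, -0.3183, 0.0759]
tool_rot: [-0.589, 3.085, -0.002]
ft_force: [-0.3, 0.3, 0.1]
grip_width: 0.876
grip_force: 0.0
```

Request:
play_rows(increments=[[[0,0,0,0,0,0,-1],[0,0,0,0,0,0,-1],[0,0,0,0,0,0,-1],[0,0,0,0,0,0,-1],[0,0,0,0,0,0,-1],[0,0,0,0,0,0,-1],[0,0,0,0,0,0,-1],[0,0,0,0,0,0,-1]]])

```text
time: 54.3
position: [0.4192, -0.3177, 0.0745]
tool_rot: [0.589, -3.085, -0.001]
ft_force: [-0.3, 1.3, 2.2]
grip_width: 0.449
grip_force: 55.0
```

Run:
```python
from h import *
strapheld()
```

```text
offset along -1.812785685121425e-06 z 0.07449637591291536 54.99999403953552
[0.001, 0.001, -0.855, 0.001, -0.0, -0.0, -1] x 3
[-0.345, 0.686, -0.001, -0.0, -0.0, 0.076, -1] x 2
[-0.261, 0.722, -0.001, -0.0, -0.0, 0.077, -1] x 2
[-0.172, 0.749, -0.0, -0.0, -0.0, 0.076, -1] x 2
[-0.082, 0.763, -0.001, -0.001, -0.0, 0.077, -1] x 6
```

Request:
play_rows(increments=[[[0,0,-0.3,0,0,0,-1],[0,0,-0.7,0,0,0,-1],[0,0,-0.855,0,0,0,-1]]])

```text
time: 54.6
position: [0.4204, -0.319, 0.163]
tool_rot: [-0.588, 3.083, -0.005]
ft_force: [0.6, 0.1, -2.3]
grip_width: 0.45
grip_force: 55.0
```

Request:
play_rows(increments=[[[-0.345,0.686,0,0,0,0.076,-1],[-0.345,0.686,0,0,0,0.076,-1]]])

```text
time: 54.8
position: [0.4263, -0.2396, 0.1602]
tool_rot: [-0.399, 3.116, 0.002]
ft_force: [0.5, 0.3, -3.0]
grip_width: 0.449
grip_force: 55.0
```

Request:
play_rows(increments=[[[-0.261,0.722,0,0,0,0.077,-1],[-0.261,0.722,0,0,0,0.077,-1]]])

```text
time: 55.0
position: [0.4328, -0.162, 0.1596]
tool_rot: [0.213, -3.133, -0.002]
ft_force: [0.4, -0.2, -2.2]
grip_width: 0.448
grip_force: 55.0
```

Request:
play_rows(increments=[[[-0.172,0.749,0,0,0,0.076,-1],[-0.172,0.749,0,0,0,0.076,-1]]])

```text
time: 55.2
position: [0.4396, -0.0854, 0.1597]
tool_rot: [0.026, -3.141, -0.002]
ft_force: [0.6, -0.1, -2.5]
grip_width: 0.456
grip_force: 55.0
```

Request:
play_rows(increments=[[[-0.082,0.763,0,0,0,0.077,-1],[-0.082,0.763,0,0,0,0.077,-1],[-0.082,0.763,0.3,0,0,0.077,-1],[-0.082,0.763,0.3,0,0,0.077,-1],[-0.082,0.763,0.3,0,0,0.077,-1],[-0.082,0.763,0.3,0,0,0.077,-1],[-0.082,0.763,0.3,0,0,0.077,-1],[-0.082,0.763,0.3,0,0,0.077,-1]]])

```text
time: 56.0
position: [0.4472, -0.0125, 0.1308]
tool_rot: [0.165, 3.137, 0.0]
ft_force: [-0.9, 0.8, -2.0]
grip_width: 0.452
grip_force: 55.0
```

Run:
```python
from h import *
strapplace(.1002)
for q in plates('top')[2]:print(*q)
```

```text
(0.44654645524534464, -0.011760786101680729) [ 0.44682358 -0.01201712  0.13021025] 0.45292787051814554 56.25
[0.003, 0.002, 0.2, 0.0, -0.0, -0.001, -1] x 5
[-0.0, 0.0, 0.1, 0.0, -0.0, 0.0, -1] x 5
ell 0.6858 0.0115 174.4 1.14 [244. 152.]
strap 0.4378 -0.411 -2.1 0.97 [388. 232.]
```

Request:
play_rows(increments=[[[0.003,0.002,0.15,0,0,-0.001,-1],[0.003,0.002,0.2,0,0,-0.001,-1],[0.003,0.002,0.25,0,0,-0.001,-1],[0.003,0.002,0.3,0,0,-0.001,-1],[0.003,0.002,0.3,0,0,-0.001,-1],[0.003,0.002,0.3,0,0,-0.001,-1],[0.003,0.002,0.3,0,0,-0.001,-1],[0.003,0.002,0.3,0,0,-0.001,-1]]])

```text
time: 57.1
position: [0.4466, -0.0117, 0.1002]
tool_rot: [-0.16, -3.137, -0.0]
ft_force: [-0.2, 0.4, -1.4]
grip_width: 0.455
grip_force: 55.0
```

Request:
play_rows(increments=[[[0,0,0,0,0,0,0],[0,0,0,0,0,0,0.2],[0,0,0,0,0,0,0.5],[0,0,0,0,0,0,0.5],[0,0,0,0,0,0,0.5]]])

```text
time: 57.6
position: [0.4466, -0.0117, 0.1002]
tool_rot: [-0.16, -3.137, -0.0]
ft_force: [-0.1, 0.8, 0.8]
grip_width: 0.723
grip_force: 0.0
```

Request:
play_rows(increments=[[[0,0,-0.5,0,0,0,0.75],[0,0,-1,0,0,0,0.75],[0,0,-1,0,0,0,0.75],[0,0,-1,0,0,0,0.75]]])

```text
time: 58.0
position: [0.4473, -0.0117, 0.2015]
tool_rot: [0.16, 3.135, 0.001]
ft_force: [-0.7, -0.3, -0.9]
grip_width: 0.871
grip_force: 0.0
```

Run:
```python
from h import *
s=ctrl.get_state();print(s['time'],s['position'])
plan([(.439,-.4125,.2,87.4,.75,4)])
```

```text
58.0 [ 0.44734937 -0.01167699  0.2014809 ]
[-0.065, -0.799, 0.002, 0.0, 0.0, -0.007, 0.75] x 2
[-0.057, -0.8, 0.003, 0.0, 0.001, -0.007, 0.75] x 2
[-0.047, -0.8, 0.002, 0.0, 0.0, -0.008, 0.75] x 2
[-0.038, -0.801, 0.002, 0.0, 0.0, -0.007, 0.75] x 2
[-0.028, -0.802, 0.003, 0.001, 0.001, -0.007, 0.75] x 7
```

Request:
play_rows(increments=[[[-0.065,-0.799,0.002,0,0,-0.007,0.75],[-0.065,-0.799,0.002,0,0,-0.007,0.75]]])

```text
time: 58.2
position: [0.4437, -0.0939, 0.1985]
tool_rot: [-0.142, -3.135, 0.002]
ft_force: [0.5, -0.3, -0.1]
grip_width: 0.872
grip_force: 0.0
```

Request:
play_rows(increments=[[[-0.057,-0.8,0.003,0,0,-0.007,0.75],[-0.057,-0.8,0.003,0,0,-0.007,0.75]]])

```text
time: 58.4
position: [0.4416, -0.1752, 0.1981]
tool_rot: [-0.13, -3.136, 0.001]
ft_force: [1.0, -0.2, -0.7]
grip_width: 0.873
grip_force: 0.0
```

Request:
play_rows(increments=[[[-0.047,-0.8,0.002,0,0,-0.008,0.75],[-0.047,-0.8,0.002,0,0,-0.008,0.75]]])

```text
time: 58.6
position: [0.4397, -0.2554, 0.1978]
tool_rot: [-0.11, -3.136, 0.001]
ft_force: [0.2, -0.3, -0.2]
grip_width: 0.877
grip_force: 0.0
```

Request:
play_rows(increments=[[[-0.038,-0.801,0.002,0,0,-0.007,0.75],[-0.038,-0.801,0.002,0,0,-0.007,0.75]]])

```text
time: 58.8
position: [0.438, -0.3354, 0.1975]
tool_rot: [-0.093, -3.137, 0.001]
ft_force: [-0.9, 0.1, 0.7]
grip_width: 0.877
grip_force: 0.0
```

Request:
play_rows(increments=[[[-0.028,-0.802,0.003,0,0,-0.007,0.75],[-0.028,-0.802,0.003,0,0,-0.007,0.75],[-0.028,-0.802,0.003,0,0,-0.007,0.75],[-0.028,-0.802,0.003,0,0,-0.007,0.75],[-0.028,-0.802,0.003,0,0,-0.007,0.75],[-0.028,-0.802,0.003,0,0,-0.007,0.75],[-0.028,-0.802,0.003,0,0,-0.007,0.75]]])

```text
time: 59.5
position: [0.4388, -0.4112, 0.1988]
tool_rot: [-0.068, -3.141, -0.001]
ft_force: [0.3, -0.2, 0.1]
grip_width: 0.876
grip_force: 0.0
```

Run:
```python
from h import *
strapgo((.439,-.4125))
```

```text
strap 0.4392 -0.4125 177.4 0.58 [261. 184.]
(np.float64(0.4392), np.float64(-0.4125), np.float64(-2.6000000000000227)) [ 0.43826755 -0.41242665  0.19899778] 59.8
[-0.01, -0.0, 0.99, 0.0, -0.0, 0.0, 0.75] x 3
[0.0, -0.0, 0.255, 0.0, -0.0, 0.0, 0.75] x 4
```

Request:
play_rows(increments=[[[-0.01,0,0.5,0,0,0,0.75],[-0.01,0,0.99,0,0,0,0.75],[-0.01,0,0.99,0,0,0,0.75],[-0.01,0,0.99,0,0,0,0.75]]])

```text
time: 60.2
position: [0.4388, -0.4127, 0.1]
tool_rot: [-0.072, -3.139, -0.001]
ft_force: [-0.1, -1.0, 0.4]
grip_width: 0.872
grip_force: 0.0
```

Request:
play_rows(increments=[[[0,0,0.255,0,0,0,0.75],[0,0,0.255,0,0,0,0.75],[0,0,0.255,0,0,0,0.75],[0,0,0.255,0,0,0,0.75],[0,0,0.255,0,0,0,0.75]]])

```text
time: 60.7
position: [0.4399, -0.4133, 0.0762]
tool_rot: [0.071, 3.139, -0.002]
ft_force: [0.4, -0.8, 0.3]
grip_width: 0.874
grip_force: 0.0
```

Request:
play_rows(increments=[[[0,0,0,0,0,0,-1],[0,0,0,0,0,0,-1],[0,0,0,0,0,0,-1],[0,0,0,0,0,0,-1],[0,0,0,0,0,0,-1],[0,0,0,0,0,0,-1],[0,0,0,0,0,0,-1],[0,0,0,0,0,0,-1]]])

```text
time: 61.5
position: [0.4391, -0.4124, 0.0742]
tool_rot: [-0.072, -3.14, -0.001]
ft_force: [0.2, 0.2, 0.4]
grip_width: 0.455
grip_force: 55.0
```

Run:
```python
from h import *
strapheld()
```

```text
offset along -0.00014653046269486652 z 0.07422948581759467 54.999956488609314
[0.001, 0.0, -0.858, 0.0, -0.001, -0.0, -1] x 3
[0.022, 0.801, 0.0, 0.0, 0.0, 0.007, -1] x 2
[0.03, 0.801, 0.001, 0.0, 0.0, 0.008, -1] x 2
[0.041, 0.801, 0.0, 0.0, 0.0, 0.007, -1] x 2
[0.049, 0.8, 0.001, 0.0, 0.0, 0.007, -1] x 2
[0.059, 0.799, 0.0, 0.0, 0.0, 0.008, -1] x 6
```

Request:
play_rows(increments=[[[0,0,-0.3,0,0,0,-1],[0,0,-0.7,0,0,0,-1],[0,0,-0.858,0,0,0,-1]]])

```text
time: 61.8
position: [0.44, -0.414, 0.1632]
tool_rot: [0.072, 3.138, -0.005]
ft_force: [1.0, 0.0, -1.2]
grip_width: 0.455
grip_force: 55.0
```

Request:
play_rows(increments=[[[0.022,0.801,0,0,0,0.007,-1],[0.022,0.801,0,0,0,0.007,-1]]])

```text
time: 62.0
position: [0.4405, -0.3303, 0.1597]
tool_rot: [-0.09, -3.14, -0.003]
ft_force: [0.4, 0.5, -2.4]
grip_width: 0.453
grip_force: 55.0
```

Request:
play_rows(increments=[[[0.03,0.801,0,0,0,0.008,-1],[0.03,0.801,0,0,0,0.008,-1]]])

```text
time: 62.2
position: [0.4417, -0.2485, 0.159]
tool_rot: [-0.105, -3.138, -0.004]
ft_force: [0.4, 0.5, -2.4]
grip_width: 0.454
grip_force: 55.0
```

Request:
play_rows(increments=[[[0.041,0.801,0,0,0,0.007,-1],[0.041,0.801,0,0,0,0.007,-1]]])

```text
time: 62.4
position: [0.443, -0.1684, 0.1592]
tool_rot: [-0.122, -3.137, -0.003]
ft_force: [0.5, 0.0, -2.2]
grip_width: 0.453
grip_force: 55.0
```

Request:
play_rows(increments=[[[0.049,0.8,0,0,0,0.007,-1],[0.049,0.8,0,0,0,0.007,-1]]])

```text
time: 62.6
position: [0.4444, -0.0884, 0.1594]
tool_rot: [-0.139, -3.137, -0.002]
ft_force: [0.5, -1.1, -2.7]
grip_width: 0.456
grip_force: 55.0
```

Request:
play_rows(increments=[[[0.059,0.799,0,0,0,0.008,-1],[0.059,0.799,0,0,0,0.008,-1],[0.059,0.799,0.3,0,0,0.008,-1],[0.059,0.799,0.3,0,0,0.008,-1],[0.059,0.799,0.3,0,0,0.008,-1],[0.059,0.799,0.3,0,0,0.008,-1],[0.059,0.799,0.3,0,0,0.008,-1],[0.059,0.799,0.3,0,0,0.008,-1]]])

```text
time: 63.4
position: [0.447, -0.0124, 0.1309]
tool_rot: [0.165, 3.137, 0.001]
ft_force: [-1.0, 0.1, -1.4]
grip_width: 0.454
grip_force: 55.0
```

Run:
```python
from h import *
strapplace(.1080)
```

```text
(0.4464025041643364, -0.01174591020454294) [ 0.44653369 -0.0120054   0.13033126] 0.450587029713191 63.65
[0.002, 0.002, 0.123, 0.0, -0.0, -0.001, -1] x 5
[-0.001, 0.0, 0.1, 0.0, -0.0, 0.0, -1] x 5
```

Request:
play_rows(increments=[[[0.002,0.002,0.08,0,0,-0.001,-1],[0.002,0.002,0.123,0,0,-0.001,-1],[0.002,0.002,0.18,0,0,-0.001,-1],[0.002,0.002,0.223,0,0,-0.001,-1],[0.002,0.002,0.223,0,0,-0.001,-1],[0.002,0.002,0.223,0,0,-0.001,-1],[0.002,0.002,0.223,0,0,-0.001,-1],[0.002,0.002,0.223,0,0,-0.001,-1]]])

```text
time: 64.45
position: [0.4463, -0.0117, 0.1078]
tool_rot: [-0.16, -3.137, -0.0]
ft_force: [0.3, 0.2, -2.1]
grip_width: 0.459
grip_force: 55.0
```

Request:
play_rows(increments=[[[0,0,0,0,0,0,0],[0,0,0,0,0,0,0.2],[0,0,0,0,0,0,0.5],[0,0,0,0,0,0,0.5],[0,0,0,0,0,0,0.5]]])

```text
time: 64.95
position: [0.4464, -0.0117, 0.108]
tool_rot: [-0.16, -3.137, -0.0]
ft_force: [0.0, 0.3, 0.1]
grip_width: 0.726
grip_force: 0.0
```

Request:
play_rows(increments=[[[0,0,-0.5,0,0,0,0.75],[0,0,-1,0,0,0,0.75],[0,0,-1,0,0,0,0.75],[0,0,-1,0,0,0,0.75]]])

```text
time: 65.35
position: [0.4471, -0.0116, 0.2093]
tool_rot: [0.16, 3.135, 0.001]
ft_force: [1.0, -0.1, -0.8]
grip_width: 0.868
grip_force: 0.0
```

Request:
play_rows(increments=[[[-1,0,-0.6,0,0,0,0.75],[-1,0,-0.6,0,0,0,0.75],[-1,0,-0.6,0,0,0,0.75],[-1,0,-0.6,0,0,0,0.75],[-1,0,-0.6,0,0,0,0.75],[-1,0,-0.6,0,0,0,0.75]]])

```text
time: 65.95
position: [0.5441, -0.0218, 0.266]
tool_rot: [-0.16, -3.133, 0.0]
ft_force: [-0.3, 0.7, 0.2]
grip_width: 0.879
grip_force: 0.0
```

Request:
play_rows(increments=[[[-0.5,0,0,0,0,0,0.75],[-0.5,0,0,0,0,0,0.75],[-0.5,0,0,0,0,0,0.75],[-0.5,0,0,0,0,0,0.75],[-0.5,0,0,0,0,0,0.75],[-0.5,0,0,0,0,0,0.75]]])

```text
time: 66.55
position: [0.5951, -0.0269, 0.2687]
tool_rot: [0.16, 3.137, 0.001]
ft_force: [-1.1, -0.2, 0.7]
grip_width: 0.872
grip_force: 0.0
```

Run:
```python
from h import *
im,C=cam('wrist');b=im[:,:,::-1]
s=ctrl.get_state();print(s['time'],s['position'])
im2,C2=cam('scene');uv=proj(C2,np.array([[.55,-.02,.02]]))[0];print(uv)
x,y=map(int,uv);c=im2[max(0,y-75):y+75,max(0,x-100):x+100,::-1]
A=cv2.resize(b[:260,100:420],(480,390),interpolation=cv2.INTER_CUBIC);B=cv2.resize(c,(320,240),interpolation=cv2.INTER_CUBIC)
o=np.zeros((600,800,3),np.uint8);o[:390,:480]=A;o[:240,480:]=B
P=proj(C,np.array([[*PB,.04]]))[0];print(P);x,y=map(int,P)
D=b[max(0,y-60):y+60,max(0,x-60):x+60];D=cv2.resize(D,(320,320),interpolation=cv2.INTER_CUBIC);o[270:590,480:]=D
cv2.imwrite('pics/fin.png',o)
```

```text
66.6 [ 0.59518786 -0.02695477  0.26865914]
[259.55824619 208.62781757]
[260.9857906   27.19977342]
```

View pics/fin.png

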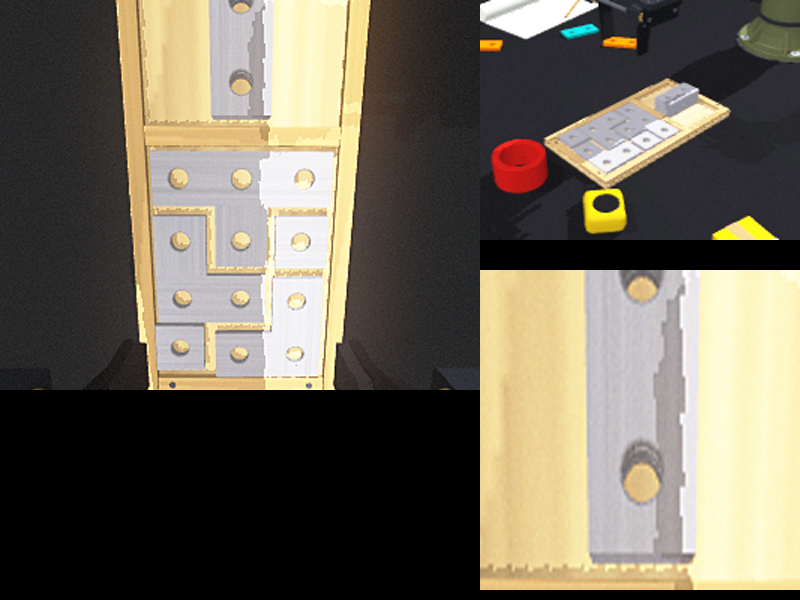

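The final view shows all five kit plates flat and nested in the larger bay. The four straps are in a flush pile in the smaller bay, with the holes lined up right through, and the bystanders haven't moved. I'm handing in.

```bash
python3 -c "
from bench import ctrl
print(ctrl.close_job())"
```

```text
the job is handed in; nothing more can be done
None
```

I handed the job in at about 67 s of the 210 s allowed: all five kit plates lie nested flat in the larger bay, and all four straps are in one pile in the smaller bay, edges judged flush by eye.

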